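# Pack and wedge a scraper tight in a wooden wedge vice

### The arm

A 7-joint arm with a two-finger parallel gripper is mounted at the origin on the work surface; the furniture and walls round the work are solid. World frame = base frame: x ahead of the robot, y to its left, z up, the work surface at z = 0. Lengths are in m, angles in rad, forces in N, time in s.
With the tool pointing down it reaches from about 0.4 to 0.925 m from the base axis. Payload 5.6 kg.
Tool frame: the origin (TCP) lies at the very end of the fingers, on their centre line; the grasp point (between the pads) lies 19 mm behind it; z points along the fingers, y is the direction in which the jaws open and shut (so a half turn about z gives the same grasp; the last joint's range is limited). The gripper opens to 85 mm and grips with 20 to 120 N. Pads are 22 mm wide; open, the fingers measure 114 mm over their backs; the gripper's body (76 mm by 85 mm) begins 54 mm behind the grasp point. The pads swing forward as they close: fully open they stand 13 mm farther back than shut.
Start: joints at [1.196, 0.468, -0.012, 1.603, 0.006, 1.071, -0.056], TCP at [0.212, -0.615, 0.231] pointing down, gripper open.
Joint ranges: [-2.53, 2.53], [-0.31, 2.02], [-1.57, 1.55], [0.28, 2.44], [-1.29, 4.43], [0.15, 1.84], [-2.92, 2.92]. Speed limits (rad/s): [2.57, 2.57, 3.14, 3.14, 3.14, 3.14, 3.14].

### API

Orientations are given as a rotation vector (axis times angle).
In Python, from bench import bot, capture, get_calibration, ticket gives the robot as it stands. The module is installed in compiled form; this text tells all that it offers.
- The arm moves only by the tool move_arm, never from a script. Its argument "moves" is a list of rows, each a list of 7 numbers: the turn, a rotation vector about the tool's x, y, z in degrees, then the shift along the tool's x, y, z in mm, then the opening in per cent of the stroke, from 0 (shut) to 100 (fully open). A call has 1 to 5 rows; each row is the pose to reach, as a shift and turn from the pose commanded when the call began, along the tool's axes at that moment; what a row does not reach only later rows make up. A row lasts 1/12 s, in which the tool goes at most 41.7 mm and 7.16 degrees, less where a joint would pass 70% of its speed; a pose out of reach is approached as far as the arm can. A call with a gripper value outside its range is refused whole. The fingers move at their own pace and stop on an object; "squeeze" is the grip in N (left out, the last holds). Time passes only in rows, so rows that repeat a pose let the fingers close. It gives the time, the measured TCP pose, the force and the opening at its end, in the units of the state.
- bot.state(): the state, without advancing time (a new reading comes with each control period).
- capture(name): name is "side" or "top" or "wrist"; returns the picture (400x640x3 uint8, red, green, blue); there is no depth.
- get_calibration(name): a dict with "camera_matrix" (3x3 intrinsics, pixels), "k1" (the pictures are not rectified: a ray, as slopes to the right and down, at radius r is drawn at 1 + k1 r^2 times it, then the intrinsics apply), "xyz" and "rotation" of the camera in the world; the wrist camera has in their place "hand_eye" (4x4, takes a point from camera to tool coordinates, whose origin is the TCP and whose axes are the flange's). Camera axes: x right, y down, z forward; pixel columns grow to the right and rows downward; lengths in m; the calibration is good to about 2 mm. A picture is of the moment at which its call begins: read the wrist's pose just before it. get_calibration takes no time and is no camera call.
- ticket.hand_in(): hands the job in, once; it reports no verdict.
The state is a dict: "t": time; "q": joint angles; "joint_vel": joint speeds; "tau": joint torques, N m; "tcp_pos": TCP position; "eef_rot": TCP orientation; "force": force on the tool from outside, world axes, zero at the start; "wrist_torque": the same for the moment, N m; "finger_gap": opening from 0.0 (shut) to 1.0 (fully open).
Only numpy, scipy, OpenCV 4.12 (cv2) and the standard library are available. Lean on these libraries where they do the work, as an engineer would, in place of code of your own. Each camera call takes 0.05 s, during which the arm holds its last target.

### The job

The scraper's loose handle is going to be re-pinned: slide its blade edgewise into the slot of the wooden wedge vice, handle lying on the rest, and let go; then hang orange packers in the gap in front of the vice's stop, as many as it takes for the wedge to bite. Push the wedge, sloping face to the sliding jaw, down between packers and jaw until you feel it come tight and the blade is gripped, and finish still holding the wedge by its head and pressing it down. Leave the iron knob weight and the spice jar alone.

Things in the scene. Friction and masses are not known exactly. Their poses are not given: they have to be found in the camera images.
- vice: Wooden wedge vice, fixed to the table; origin 20 mm under vice_slot. Its channel, x -47 to +129 mm, is 76 mm wide (y -38 to +38), floor 20 mm above the table. 12 mm thick sides: low rails (21 mm above the channel floor) at the slot up to x +19, beyond it walls 64 mm above the channel floor. Handle rest: a post at x -20 to +20, y +117 to +129, as high as the rails, on a 10 mm foot.
- vice_slot (a point): Point on the vice's channel floor at the foot of the fixed jaw's upright steel face, midway between the rails. Axes are the vice's: x along the channel from the fixed jaw over the sliding jaw to the stop, y towards the handle rest, z up. Fixed jaw x -35 to 0 mm. Both jaws and the stop are 66 mm high above the channel floor and 75 mm wide (y).
- jaw (a joint): Sliding jaw of the vice, slides along x with a drag of about 1 N: the value (m) is the width of the slot between the upright steel faces of fixed and sliding jaw (x 0 to value). Starts 6.5 to 8.5 mm open; closes when the wedge pushes it. Its back slopes 1:5: the jaw is 34 mm thick at the channel floor, 21 mm at its top.
- jaw_back (a point): Foot of the sliding jaw's sloping back on the channel floor, middle of its width; moves with the jaw. Axes as the vice's.
- stop (a joint): Stop block, locked by its brass thumbscrews for this job (24 to 34 mm, it does not move): its upright front face is at x = 34 mm + value of the vice. So the gap between the jaw's back and the stop is, at the channel floor, stop minus jaw, and 13 mm more at the jaw's top.
- stop_face (a point): Foot of the stop's upright front face on the channel floor, middle of its width. Axes as the vice's. The packers go against this face, their shoulders on the walls: the tab point is then 95 mm above the channel floor.
- scraper_grip (a point): Grasp point in the scraper's wooden handle at its balance point, mid-thickness, 32 mm above the blade's lower edge. The scraper is on edge in its dark slotted stand (lift straight up). Axes: y along the handle away from the blade, z up, x through the thickness; in the vice they lie as the vice's. Handle 16 mm thick (x), 22 mm high (z), y -38 to +62. The stand's handle post begins at y +27.
- scraper_blade (a point): Centre of the scraper's blade; same axes as scraper_grip, 90 mm from it along -y and 3.5 mm along +x. The blade is a plate 2 mm thick, 64 mm long (y), 28 mm high at the handle and 64 mm at its edge; it is set at 0.044 rad to the handle (at point yaw -0.044 to the vice it is parallel to the jaws). Seated this point is 32 mm above the channel floor, within 14 mm of y = 0 of the vice.
- scraper: The whole scraper, 185 mm long, 80 g. Its own axes are those of lying flat: use its two points instead. Its stand is at the right; between it and the vice stands the bag sealer, whose raised arm reaches 225 mm above the table: carry the scraper over it. A press hangs over the back of the table, 470 mm above it: keep the wrist on this side of it.
- packer1_tab (a point): Orange packer, one of three alike, standing in a slot of the plywood rack (30 mm apart, 22 mm deep; lift it straight out). 7 mm thick (x); body 70 mm wide (y; foot 62), above it shoulders 96 mm wide, underside 62 mm above the foot; then a tab 30 mm wide (y), 69 to 107 mm above the foot, round on top. The point is in the tab, 93 mm above the foot; z up. Take the tab across its 30 mm. 45 g.
- packer2_tab (a point): Orange packer, one of three alike, standing in a slot of the plywood rack (30 mm apart, 22 mm deep; lift it straight out). 7 mm thick (x); body 70 mm wide (y; foot 62), above it shoulders 96 mm wide, underside 62 mm above the foot; then a tab 30 mm wide (y), 69 to 107 mm above the foot, round on top. The point is in the tab, 93 mm above the foot; z up. Take the tab across its 30 mm. 45 g.
- packer3_tab (a point): Orange packer, one of three alike, standing in a slot of the plywood rack (30 mm apart, 22 mm deep; lift it straight out). 7 mm thick (x); body 70 mm wide (y; foot 62), above it shoulders 96 mm wide, underside 62 mm above the foot; then a tab 30 mm wide (y), 69 to 107 mm above the foot, round on top. The point is in the tab, 93 mm above the foot; z up. Take the tab across its 30 mm. 45 g.
- packer1: That packer; origin at the middle of its foot, axes as its tab point.
- packer2: That packer; origin at the middle of its foot, axes as its tab point.
- packer3: That packer; origin at the middle of its foot, axes as its tab point.
- wedge_head (a point): Centre of the dark head of the wooden wedge in the rack's fourth slot. Axes: z up, +x to its upright face, -x to its sloping face; in the vice they lie as the vice's, the sloping face on the jaw's back, the upright face on the packers. Head 33 (x) x 40 (y) x 30 mm; hold it across 40 mm. The upright face is 16.5 mm from here at +x, the tip 90 mm below. 75 g.
- wedge: The wedge; origin at its tip. Taper 1:5, 33 mm thick at 75 mm up, 21 mm at 16 mm up; below that a bevelled nose, 7 mm thick at the tip (x +2 to +9): it enters a narrow gap and spreads jaw and packers. Tight with the tip about 5 x (18 mm - w) above the channel floor, w = stop - 4 mm (blade, play) - 7 mm per packer; good are 5 to 44 mm (below: a packer more; above: one less). Press with 12 to 20 N.
- weight_2: Black iron knob weight, 52 mm wide, 50 mm high, at the right beyond the sealer; a bystander. Origin at the centre of its underside.
- jar_spice: Spice jar, 47 mm wide, 98 mm high, at the left; a bystander. Origin at the centre of its underside.

How it is judged:
By the outcome, as a careful person would: the job done as asked, in the order asked, and still so for the second after the job is handed in, while the arm keeps its last pose, push and grip.
It also fails if it takes over 72 s, if anything falls off the work surface, if the arm or the gripper's body presses on something with over 40 N, if the wrist force passes 120 N, or if a joint passes its speed limit or range.

## Working session

There is one attempt and no reset: what is moved stays moved. The work goes in short steps, Python scripts to look and compute and a tool call to move; the robot and the scene stay as the last step left them, time stands still between calls to the robot, and variables do not carry over. Pictures are saved under pics/ and viewed, and the job is handed in when it is done.

Besides the shell and the picture viewer there is one more tool, called after ">>>" as name([rows], argument=value, ...), one row to a line, values as JSON. move_arm: Moves the arm, as the interface text tells. Its arguments: {"type":"object","properties":{"moves":{"type":"array"},"squeeze":{"type":"number"}},"required":["moves"]}

```bash
mkdir -p pics; ls; cat > h.py <<'E'
import numpy as np, cv2
from bench import bot, capture, get_calibration, ticket
from scipy.spatial.transform import Rotation as R
def snap(cam,fn):
    s=bot.state(); im=capture(cam); cv2.imwrite('pics/'+fn+'.png',im[:,:,::-1]); return s,im
E
python3 - <<'E'
from h import *
s=bot.state(); print(s)
for c in ['side','top','wrist']:
    print(c,get_calibration(c)); snap(c,c+'0')
E
```

```text
pics
{'t': 0.0, 'q': array([ 1.19602064,  0.46839979, -0.0116126 ,  1.60363768,  0.00600226,
        1.07140825, -0.05634429]), 'joint_vel': array([-1.34557935e-03, -7.57163324e-04,  4.97299341e-04,  1.08477353e-03,
        1.37982622e-03,  8.98091740e-04,  4.05308610e-05]), 'tau': array([-1.47675601e-04, -5.32392597e+01,  2.11955700e-02, -2.51307213e+01,
        1.13770706e-02,  7.77215115e-03,  5.48917583e-06]), 'tcp_pos': array([ 0.2114737 , -0.61403477,  0.23031785]), 'eef_rot': array([-3.09674606e+00, -5.18320659e-01,  6.61941279e-04]), 'force': array([-0.18825766,  0.46210571,  0.44592314]), 'wrist_torque': array([0.00166995, 0.01717697, 0.0188124 ]), 'finger_gap': 0.9954389102509419}
side {'camera_matrix': array([[364.42872633,   0.        , 320.58019465],
       [  0.        , 364.42872633, 198.70164683],
       [  0.        ,   0.        ,   1.        ]]), 'k1': -0.08400751171156265, 'xyz': array([ 0.20570425, -0.43493821,  1.05809577]), 'rotation': array([-2.53606123,  0.72913189, -0.1755049 ])}
top {'camera_matrix': array([[470.71748045,   0.        , 309.14184011],
       [  0.        , 470.71748045, 194.63859778],
       [  0.        ,   0.        ,   1.        ]]), 'k1': -0.06599090838611407, 'xyz': array([0.23521008, 0.03802102, 1.28237012]), 'rotation': array([-2.10306658,  2.12981236, -0.20187499])}
wrist {'camera_matrix': array([[307.8277205 ,   0.        , 313.99345796],
       [  0.        , 307.8277205 , 199.57179089],
       [  0.        ,   0.        ,   1.        ]]), 'k1': -0.05973217442314581, 'hand_eye': array([[-1.57987575e-04, -9.57681095e-01, -2.87831365e-01,
         7.35200799e-02],
       [ 9.99999289e-01,  1.88951754e-04, -1.17757488e-03,
        -3.38653954e-04],
       [ 1.18212745e-03, -2.87831346e-01,  9.57680384e-01,
        -1.42922475e-01],
       [ 0.00000000e+00,  0.00000000e+00,  0.00000000e+00,
         1.00000000e+00]])}
```

View pics/side0.png

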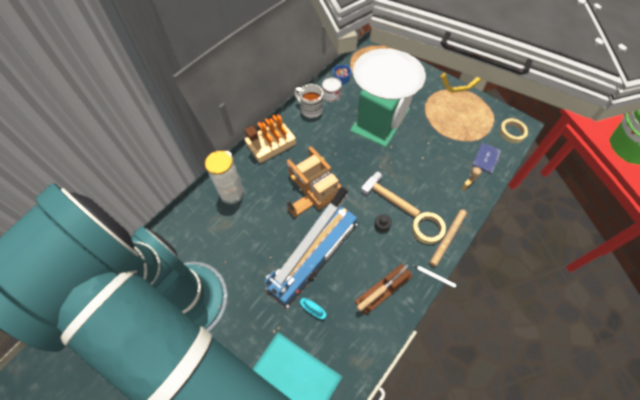

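View pics/top0.png

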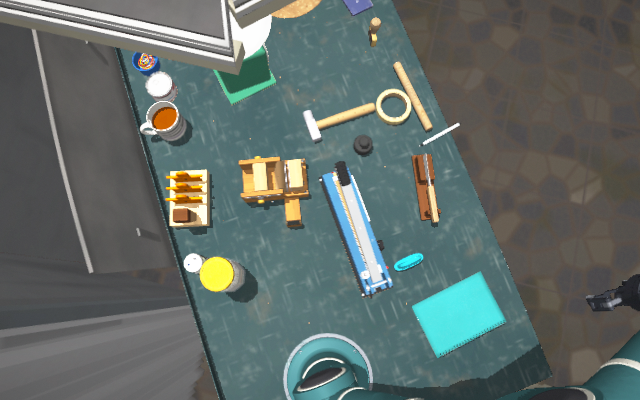

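View pics/wrist0.png

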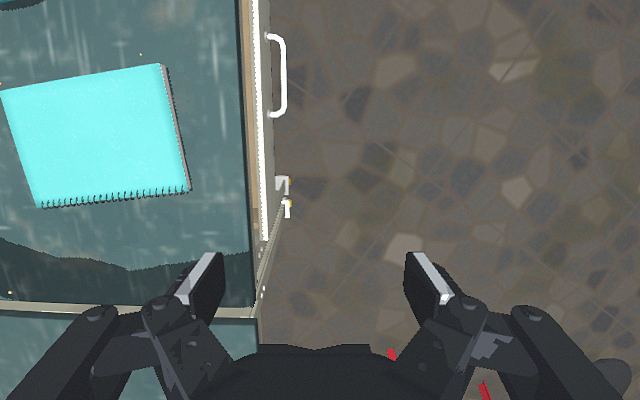

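```bash
cat >> h.py <<'E'
def rays(cam,uv,s=None):
    c=get_calibration(cam); K=c['camera_matrix']; uv=np.atleast_2d(np.float64(uv))
    p=cv2.undistortPoints(uv.reshape(-1,1,2),K,np.array([c['k1'],0,0,0,0])).reshape(-1,2)
    d=np.c_[p,np.ones(len(p))]
    if cam=='wrist':
        Rt=R.from_rotvec(s['eef_rot']).as_matrix(); H=c['hand_eye']
        return Rt@H[:3,3]+s['tcp_pos'], d@(Rt@H[:3,:3]).T
    return c['xyz'], d@R.from_rotvec(c['rotation']).as_matrix().T
def onz(cam,uv,z,s=None):
    o,d=rays(cam,uv,s); return o+d*((np.atleast_1d(z)-o[2])/d[:,2])[:,None]
def proj(cam,P,s=None):
    c=get_calibration(cam); P=np.atleast_2d(np.float64(P))
    if cam=='wrist':
        T=R.from_rotvec(s['eef_rot']).as_matrix(); H=c['hand_eye']
        M=T@H[:3,:3]; o=T@H[:3,3]+s['tcp_pos']
    else: M=R.from_rotvec(c['rotation']).as_matrix(); o=c['xyz']
    return cv2.projectPoints(((P-o)@M).reshape(-1,1,3),np.zeros(3),np.zeros(3),c['camera_matrix'],np.array([c['k1'],0,0,0,0]))[0].reshape(-1,2)
E
python3 - <<'E'
import cv2
im=cv2.imread('pics/top0.png')
a=cv2.resize(im[140:240,150:320],None,fx=4.6,fy=4.6,interpolation=cv2.INTER_CUBIC)
b=cv2.resize(im[140:240,320:480],None,fx=4.6,fy=4.6,interpolation=cv2.INTER_CUBIC)
cv2.imwrite('pics/tz1.png',a);cv2.imwrite('pics/tz2.png',b)
E
```

```text
(no output)
```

View pics/tz1.png

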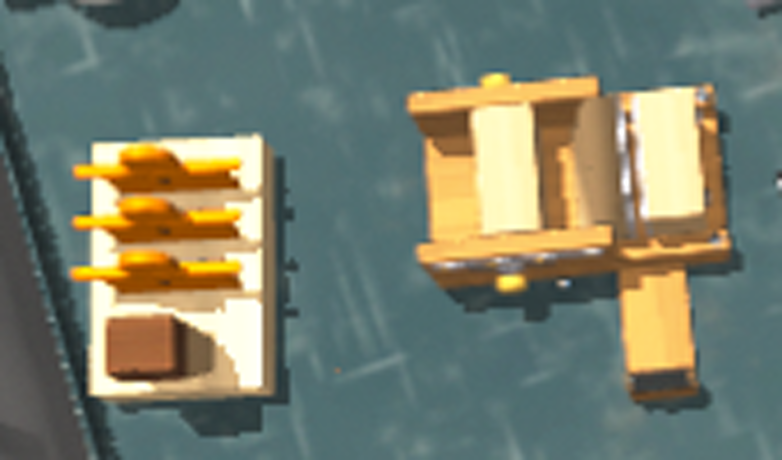

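View pics/tz2.png

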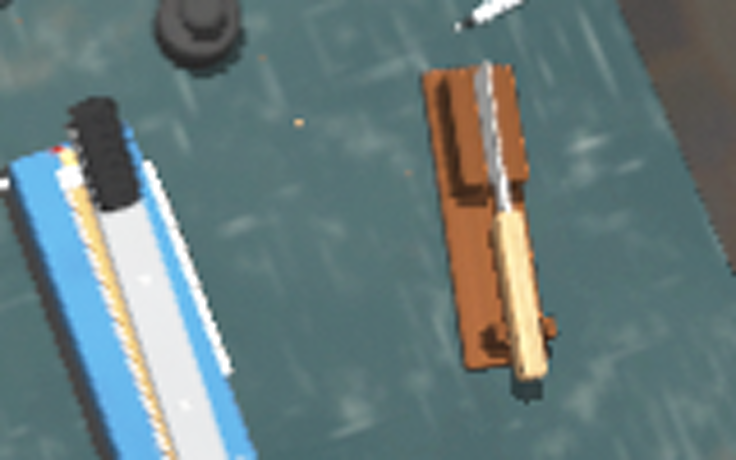

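```bash
python3 - <<'E'
from h import *
z2=lambda x,y:(320+x/4.6,140+y/4.6)
z1=lambda x,y:(150+x/4.6,140+y/4.6)
np.set_printoptions(precision=4,suppress=True)
print('handle',onz('top',[z2(507,212),z2(533,375),z2(487,70)],[.08,.08,.09]))
print('vice fixed jaw corners',onz('top',[z1(638,92),z1(698,88),z1(705,215),z1(645,222)],.086))
print('stop corners',onz('top',[z1(470,108),z1(528,103),z1(540,230),z1(485,235)],.086))
print('wallcorners',onz('top',[z1(410,98),z1(597,80),z1(612,230),z1(418,246)],.084))
print('tabs',onz('top',[z1(150,155),z1(150,208),z1(152,260)],.15))
print('head',onz('top',[z1(108,317),z1(175,317),z1(180,375),z1(108,377)],.14))
print('sealer arm',onz('top',[z2(100,100),(380,290)],.2))
s=bot.state(); print(s['tcp_pos'],R.from_rotvec(s['eef_rot']).as_matrix())
E
```

```text
handle [[ 0.4917 -0.2747  0.08  ]
 [ 0.398  -0.2837  0.08  ]
 [ 0.5729 -0.2659  0.09  ]]
vice fixed jaw corners [[0.5655 0.0954 0.086 ]
 [0.5674 0.0611 0.086 ]
 [0.4931 0.0578 0.086 ]
 [0.4895 0.0917 0.086 ]]
stop corners [[0.5575 0.1916 0.086 ]
 [0.5599 0.1584 0.086 ]
 [0.4856 0.1511 0.086 ]
 [0.4832 0.1822 0.086 ]]
wallcorners [[0.5645 0.2265 0.084 ]
 [0.5736 0.1191 0.084 ]
 [0.4855 0.1105 0.084 ]
 [0.4778 0.2204 0.084 ]]
tabs [[0.5166 0.357  0.15  ]
 [0.4872 0.3558 0.15  ]
 [0.4587 0.3536 0.15  ]]
head [[0.4296 0.3791 0.14  ]
 [0.4292 0.3426 0.14  ]
 [0.3977 0.3387 0.14  ]
 [0.3971 0.3777 0.14  ]]
sealer arm [[ 0.5281 -0.0361  0.2   ]
 [ 0.2275 -0.1152  0.2   ]]
[ 0.2115 -0.6142  0.2305] [[ 0.9455  0.3257 -0.0006]
 [ 0.3257 -0.9455  0.0013]
 [-0.0002 -0.0014 -1.    ]]
```

```bash
cat >> h.py <<'E'
np.set_printoptions(precision=4,suppress=True)
def go(p,yaw,s=None):
    """tool pointing down, tool x at world yaw (deg)"""
    s=s or bot.state(); A=R.from_rotvec(s['eef_rot'])
    B=R.from_euler('z',yaw,degrees=True)*R.from_euler('x',180,degrees=True)
    d=A.inv().apply(np.array(p)-s['tcp_pos'])*1000; r=np.degrees((A.inv()*B).as_rotvec())
    n=max(np.linalg.norm(d)/41.7,np.linalg.norm(r)/7.16)
    print('turn',r.round(2),'shift',d.round(1),'rows',round(n,1),'t',s['t'],'tcp',s['tcp_pos'].round(4))
E
python3 -c "
from h import *
go([.454,-.278,.25],5.4)"
```

```text
turn [-0.08  0.02 13.61] shift [ 338.7 -238.9  -19.2] rows 10.0 t 0.15 tcp [ 0.2115 -0.6142  0.2305]
```

>>> move_arm([
  [0,0,7,170,-120,-10,100],
  [0,0,7,170,-120,-10,100],
  [0,0,7,170,-120,-10,100],
  [0,0,7,170,-120,-10,100],
  [0,0,7,170,-120,-10,100],
])

```text
t: 0.57
tcp_pos: [0.334, -0.4438, 0.2412]
eef_rot: [-3.124, -0.328, 0.0]
force: [0.7, 0.0, 0.2]
finger_gap: 0.998
```

```bash
python3 -c "
from h import *
go([.454,-.278,.25],5.4)"
```

```text
turn [-0.02  0.02  6.59] shift [ 151.8 -137.3   -8.8] rows 4.9 t 0.5667 tcp [ 0.334  -0.4438  0.2412]
```

>>> move_arm([
  [0,0,6.6,152,-137,-9,60],
  [0,0,6.6,152,-137,-9,60],
  [0,0,6.6,152,-137,-9,60],
  [0,0,6.6,152,-137,-9,60],
  [0,0,6.6,152,-137,-9,60],
])

```text
t: 0.98
tcp_pos: [0.4544, -0.2779, 0.2504]
eef_rot: [-3.138, -0.149, -0.0]
force: [0.8, -0.8, -0.0]
finger_gap: 0.598
```

```bash
python3 -c "
from h import *
s,im=snap('wrist','w1'); print(s)
"
```

```text
{'t': 0.9833, 'q': array([ 0.6189,  0.2588, -0.1568,  1.862 ,  0.0467,  1.0243, -1.0329]), 'joint_vel': array([-0.6605,  0.0381, -0.2598, -0.0927,  0.0866,  0.0589, -0.9427]), 'tau': array([  3.4017, -41.3337,  -0.383 , -23.3476,  -0.0866,   0.0998,
         0.9589]), 'tcp_pos': array([ 0.4544, -0.2779,  0.2504]), 'eef_rot': array([-3.138 , -0.1491, -0.0001]), 'force': array([ 0.8429, -0.8164, -0.0365]), 'wrist_torque': array([ 0.0108, -0.0826,  0.0179]), 'finger_gap': 0.5984730528621752}
```

View pics/w1.png

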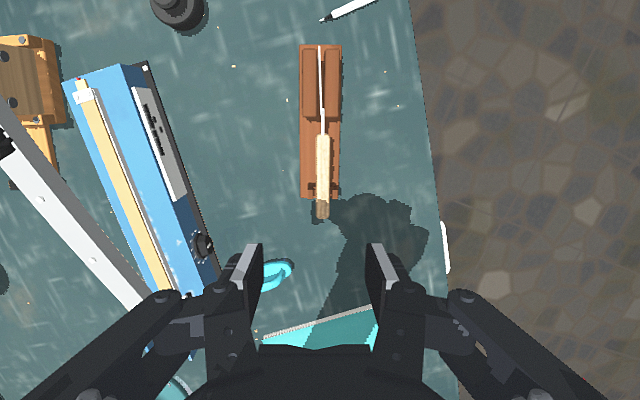

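```bash
python3 -c "
import cv2
im=cv2.imread('pics/w1.png')
cv2.imwrite('pics/w1z.png',cv2.resize(im[35:230,280:370],None,fx=3,fy=3,interpolation=cv2.INTER_CUBIC))
"
```

```text
(no output)
```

View pics/w1z.png

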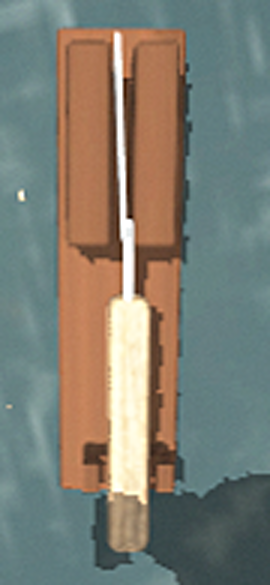

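```bash
cat >> h.py <<'E'
def tri(obs):
    A=np.zeros((3,3));b=np.zeros(3);L=[]
    for cam,uv,s in obs:
        o,d=rays(cam,uv,s); d=d[0]/np.linalg.norm(d[0]); M=np.eye(3)-np.outer(d,d); A+=M;b+=M@o; L.append((M,o))
    p=np.linalg.solve(A,b); return p,[round(1000*np.linalg.norm(M@(p-o)),1) for M,o in L]
E
python3 - <<'E'
from h import *
s={'tcp_pos':np.array([ 0.4544, -0.2779,  0.2504]),'eef_rot':np.array([-3.138 , -0.1491, -0.0001])}
W=lambda x,y:(280+x/3,35+y/3)
z2=lambda x,y:(320+x/4.6,140+y/4.6)
print(tri([('wrist',W(130,298),s),('top',z2(510,212),None)]))
print(tri([('wrist',W(130,548),s),('top',z2(533,375),None)]))
print(tri([('wrist',W(118,32),s),('top',z2(487,64),None)]))
for z in (.06,.065,.07,.075,.08):
    p=onz('wrist',[W(108,298),W(151,298),W(109,545),W(149,545)],z,s); a=(p[0]+p[1])/2;b=(p[2]+p[3])/2
    print(z,a,b,np.linalg.norm(a-b),np.linalg.norm(p[0]-p[1]),np.linalg.norm(p[2]-p[3]))
E
```

```text
(array([ 0.4992, -0.284 ,  0.0479]), [np.float64(1.1), np.float64(1.1)])
(array([ 0.4024, -0.293 ,  0.0467]), [np.float64(0.4), np.float64(0.4)])
(array([ 0.5839, -0.2705,  0.0703]), [np.float64(1.9), np.float64(1.9)])
0.06 [ 0.5008 -0.2825  0.06  ] [ 0.4082 -0.2919  0.06  ] 0.09313897792678644 0.015276676293272928 0.015337341523741723
0.065 [ 0.5012 -0.2823  0.065 ] [ 0.41   -0.2916  0.065 ] 0.09174186306980739 0.01504752119741858 0.015107276429767563
0.07 [ 0.5016 -0.2822  0.07  ] [ 0.4117 -0.2913  0.07  ] 0.09034474821282831 0.014818366101564177 0.014877211335793405
0.075 [ 0.502 -0.282  0.075] [ 0.4135 -0.291   0.075 ] 0.0889476333558492 0.014589211005709828 0.0146471462418193
0.08 [ 0.5024 -0.2818  0.08  ] [ 0.4153 -0.2906  0.08  ] 0.08755051849887009 0.014360055909855424 0.014417081147845137
```

```bash
python3 -c "
from h import *
go([.4625,-.2868,.10],5.75)"
```

```text
turn [-0.21 -0.26  0.32] shift [ -0.   17.8 150.9] rows 3.6 t 1.0333 tcp [ 0.46   -0.2698  0.2509]
```

>>> move_arm([
  [0,0,0.3,0,18,150,45],
  [0,0,0.3,0,18,150,45],
  [0,0,0.3,0,18,150,45],
  [0,0,0.3,0,18,150,45],
  [0,0,0.3,0,18,150,45],
])

```text
t: 1.45
tcp_pos: [0.4511, -0.2967, 0.0946]
eef_rot: [-3.133, -0.139, 0.015]
force: [-1.4, -0.4, 0.3]
finger_gap: 0.451
```

```bash
python3 -c "
from h import *
s,im=snap('wrist','w2'); print(s)
go([.4625,-.2868,.017],5.75)
"
```

```text
{'t': 1.45, 'q': array([ 0.6233,  0.4812, -0.129 ,  1.9596,  0.0906,  0.7173, -1.0426]), 'joint_vel': array([ 0.0002, -0.0881, -0.0194, -0.0534, -0.0164,  0.0853,  0.0019]), 'tau': array([ -0.4584, -47.1539,  -1.6542, -19.6629,   0.0807,  -0.7425,
        -0.0248]), 'tcp_pos': array([ 0.4511, -0.2967,  0.0946]), 'eef_rot': array([-3.1326, -0.1385,  0.0148]), 'force': array([-1.4215, -0.4224,  0.3212]), 'wrist_torque': array([ 0.0098, -0.0073,  0.0266]), 'finger_gap': 0.4505984292214259}
turn [-0.22  0.31 -0.68] shift [10.8 -9.3 80.7] rows 2.0 t 1.5 tcp [ 0.4531 -0.2973  0.0977]
```

View pics/w2.png

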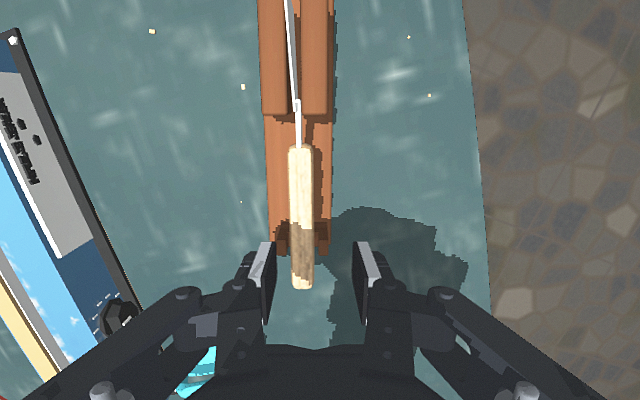

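```bash
python3 -c "
from h import *
s={'tcp_pos':np.array([ 0.4511, -0.2967,  0.0946]),'eef_rot':np.array([-3.1326, -0.1385,  0.0148])}
p=onz('wrist',[(289,148),(313,148),(291,287),(312,287)],.047,s);a=(p[0]+p[1])/2;b=(p[2]+p[3])/2
print(p,a,b,a-b)
s2=bot.state();print(proj('wrist',[[.4625,-.2868,.036]],s),s2['tcp_pos'])
"
```

```text
[[ 0.4984 -0.2762  0.047 ]
 [ 0.4997 -0.2909  0.047 ]
 [ 0.4002 -0.2838  0.047 ]
 [ 0.4016 -0.2987  0.047 ]] [ 0.499  -0.2835  0.047 ] [ 0.4009 -0.2913  0.047 ] [0.0982 0.0078 0.    ]
[[302.4857 199.6433]] [ 0.4531 -0.2973  0.0977]
```

>>> move_arm([
  [0,0,0,11,-9,35,45],
  [0,0,0,11,-9,65,45],
  [0,0,0,11,-9,82,45],
  [0,0,0,11,-9,82,45],
  [0,0,0,11,-9,82,45],
])

```text
t: 1.92
tcp_pos: [0.4663, -0.2885, 0.0197]
eef_rot: [3.138, 0.14, 0.002]
force: [0.2, -0.9, 0.0]
finger_gap: 0.444
```

```bash
python3 -c "
from h import *
go([.4625,-.2868,.017],5.4)
s,im=snap('wrist','w3')
"
```

```text
turn [ 0.05 -0.06 -0.28] shift [-3.6 -2.   2.7] rows 0.1 t 1.9167 tcp [ 0.4663 -0.2885  0.0197]
```

View pics/w3.png

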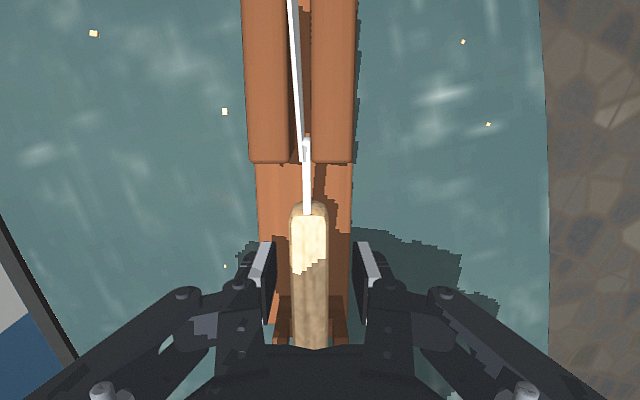

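>>> move_arm([
  [0,0,0,-3,-2,2,45],
  [0,0,0,-3,-2,2,0],
  [0,0,0,-3,-2,2,0],
  [0,0,0,-3,-2,2,0],
  [0,0,0,-3,-2,2,0],
], squeeze=50)

```text
t: 2.38
tcp_pos: [0.4626, -0.2868, 0.0177]
eef_rot: [3.137, 0.141, 0.002]
force: [-2.4, -0.2, 8.3]
finger_gap: 0.181
```

```bash
python3 -c "
from h import *
go([.4625,-.2868,.28],5.4); s=bot.state(); print(s['finger_gap'],s['force'],s['joint_vel'])
"
```

```text
turn [ 0.07 -0.05 -0.26] shift [   0.1    0.3 -262.3] rows 6.3 t 2.3833 tcp [ 0.4626 -0.2868  0.0177]
0.18090865219652386 [-2.3518 -0.231   8.334 ] [-0.0005  0.0022 -0.0002  0.0005 -0.0001  0.0002  0.0006]
```

>>> move_arm([
  [0,0,0,0,0,-20,0],
  [0,0,0,0,0,-60,0],
  [0,0,0,0,0,-100,0],
  [0,0,0,0,0,-140,0],
  [0,0,0,0,0,-180,0],
])

```text
t: 2.8
tcp_pos: [0.4618, -0.2862, 0.1985]
eef_rot: [3.138, 0.14, 0.0]
force: [0.2, 0.0, -0.9]
finger_gap: 0.181
```

>>> move_arm([
  [0,0,0,0,0,-40,0],
  [0,0,0,0,0,-80,0],
  [0,0,0,0,-35,-85,0],
  [0,0,0,0,-75,-85,0],
  [0,0,0,0,-115,-85,0],
])

```text
t: 3.22
tcp_pos: [0.4518, -0.1711, 0.2827]
eef_rot: [3.137, 0.136, 0.004]
force: [0.7, 1.0, -1.6]
finger_gap: 0.182
```

```bash
python3 -c "
from h import *
s=bot.state(); print(s['finger_gap'],s['force'],s['joint_vel'])
go([.438,.085,.28],5.4-2.5); 
"
```

```text
0.1818975973597777 [ 0.726   0.9753 -1.5657] [-0.5388 -0.3677 -0.3755  0.4778 -0.0302 -0.0827 -0.8699]
turn [ 0.08 -0.15  2.07] shift [   8.4 -256.4    2.3] rows 6.2 t 3.2167 tcp [ 0.4518 -0.1711  0.2827]
```

>>> move_arm([
  [0,0,2,8,-40,2,0],
  [0,0,2,8,-80,2,0],
  [0,0,2,8,-120,2,0],
  [0,0,2,8,-160,2,0],
  [0,0,2,8,-200,2,0],
])

```text
t: 3.63
tcp_pos: [0.4414, 0.0298, 0.2798]
eef_rot: [3.14, 0.085, 0.002]
force: [0.1, -0.4, -0.3]
finger_gap: 0.18
```

>>> move_arm([
  [0,0,0,0,-30,0,0],
  [0,0,0,0,-52,0,0],
  [0,0,0,0,-52,0,0],
  [0,0,0,0,-52,0,0],
])

```text
t: 3.97
tcp_pos: [0.439, 0.081, 0.2796]
eef_rot: [3.14, 0.09, 0.001]
force: [0.2, 0.6, -0.9]
finger_gap: 0.181
```

```bash
python3 -c "
from h import *
s,im=snap('wrist','w4'); print(s); s,im=snap('wrist','w4b');print(s['tcp_pos'],s['eef_rot'])
"
```

```text
{'t': 3.9667, 'q': array([ 0.178 ,  0.0966, -0.4585,  1.9961,  0.0495,  1.059 , -1.8165]), 'joint_vel': array([0.0297, 0.001 , 0.0409, 0.0057, 0.0083, 0.0001, 0.0068]), 'tau': array([ -1.3041, -28.8907,  -2.3657, -25.4739,  -0.1632,  -0.0425,
        -0.083 ]), 'tcp_pos': array([0.439 , 0.081 , 0.2796]), 'eef_rot': array([3.1399, 0.0899, 0.0007]), 'force': array([ 0.1549,  0.6405, -0.9112]), 'wrist_torque': array([-0.0738,  0.0084, -0.0053]), 'finger_gap': 0.18131396957956586}
[0.4392 0.0796 0.2794] [3.1397 0.0857 0.0004]
```

View pics/w4b.png

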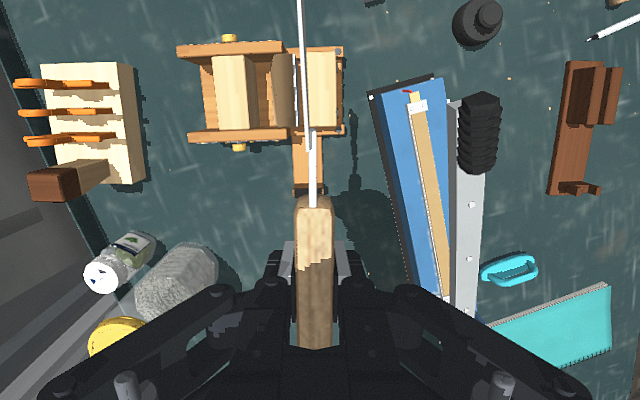

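```bash
python3 -c "
import cv2
im=cv2.imread('pics/w4b.png')
cv2.imwrite('pics/w4z.png',cv2.resize(im[30:155,180:355],None,fx=4.5,fy=4.5,interpolation=cv2.INTER_CUBIC))
"
```

```text
(no output)
```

View pics/w4z.png

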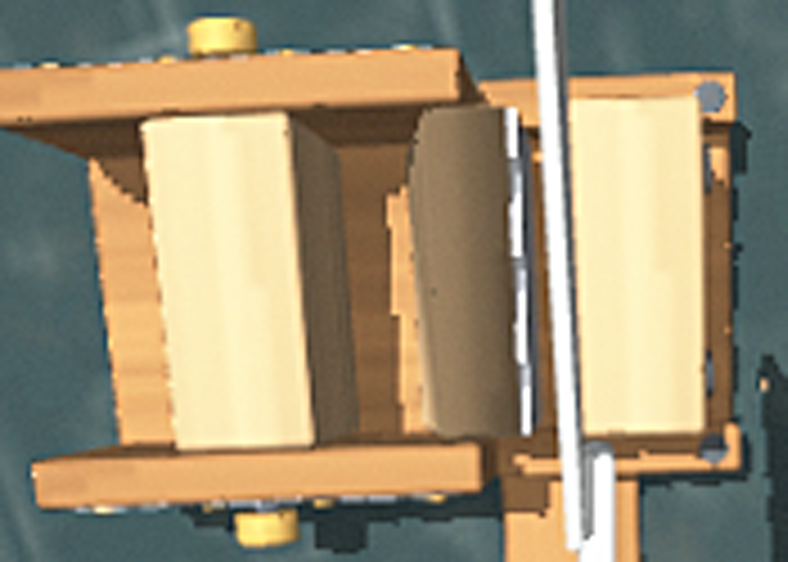

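```bash
cat > vf.py <<'E'
from h import *
def fit(model,world):
    m=np.array(model)[:,:2]/1000;w=np.array(world)[:,:2]
    mc,wc=m.mean(0),w.mean(0); H=(m-mc).T@(w-wc); U,S,V=np.linalg.svd(H); D=np.diag([1,np.linalg.det(V.T@U.T)]); Rr=V.T@D@U.T
    t=wc-Rr@mc; res=((m@Rr.T+t)-w)*1000
    return np.degrees(np.arctan2(Rr[1,0],Rr[0,0])),t,res
E
python3 - <<'E'
from vf import *
s={'tcp_pos':np.array([0.4392,0.0796,0.2794]),'eef_rot':np.array([3.1397,0.0857,0.0004])}
Z=lambda x,y:(180+x/4.5,30+y/4.5)
pts=[(702,97,-35,-37.5,.086),(706,432,-35,37.5,.086),(458,48,19,-50,.084),(462,103,19,-38,.084),(478,445,19,38,.084),(484,490,19,50,.084)]
w=onz('wrist',[Z(*p[:2]) for p in pts],[p[4] for p in pts],s)
yaw,t,res=fit([p[2:4] for p in pts],w); print(yaw,yaw-90,t);print(res)
c,sn=np.cos(np.radians(yaw)),np.sin(np.radians(yaw)); M=np.array([[c,-sn],[sn,c]])
q=onz('wrist',[Z(290,115),Z(315,445),Z(143,120),Z(178,448),Z(517,108),Z(533,435),Z(413,190),Z(425,420),Z(568,100),Z(582,434)],.086,s)[:,:2]
print((q-t)@M*1000)
# top cam
z1=lambda x,y:(150+x/4.6,140+y/4.6)
pt=[(698,88,-35,-37.5,.086),(705,215,-35,37.5,.086),(638,92,0,-37.5,.086),(645,222,0,37.5,.086),(597,80,19,-50,.084),(612,230,19,50,.084)]
w=onz('top',[z1(*p[:2]) for p in pt],[p[4] for p in pt])
print(fit([p[2:4] for p in pt],w))
E
```

```text
94.99688482133969 4.996884821339691 [0.5286 0.0968]
[[ 0.4587  0.2122]
 [-0.5018 -0.0615]
 [ 0.5068 -0.1151]
 [ 0.0877  0.1027]
 [ 0.4041 -0.4345]
 [-0.9554  0.2962]]
[[ 57.7131 -36.6759]
 [ 58.1942  36.8052]
 [ 91.3142 -37.2362]
 [ 91.2249  36.1944]
 [  6.4215 -36.0624]
 [  6.0915  36.3614]
 [ 30.9446 -19.4809]
 [ 31.5276  31.9721]
 [ -5.0994 -37.3426]
 [ -5.5475  36.5205]]
(np.float64(93.28756260663528), array([0.5288, 0.0946]), array([[ 0.8109,  0.7101],
       [ 0.2975, -0.2936],
       [ 0.6898,  1.3088],
       [ 1.8795,  0.7104],
       [ 4.0629, -2.6159],
       [-7.7406,  0.1802]]))
```

```bash
python3 -c "
from h import *
go([.4385,.0927,.13],2.5)"
```

```text
turn [ 0.04 -0.01  0.54] shift [ -0.1 -13.8 149.3] rows 3.6 t 4.0667 tcp [0.4393 0.079  0.2794]
```

>>> move_arm([
  [0,0,0.5,0,-12,38,0],
  [0,0,0.5,0,-13,78,0],
  [0,0,0.5,0,-13,115,0],
  [0,0,0.5,0,-13,140,0],
  [0,0,0.5,0,-13,149,0],
])

```text
t: 4.48
tcp_pos: [0.4363, 0.0908, 0.1268]
eef_rot: [3.139, 0.067, -0.011]
force: [-0.2, 0.2, -2.2]
finger_gap: 0.182
```

>>> move_arm([
  [0,0,0,0,0,0,0],
  [0,0,0,0,0,0,0],
])

```text
t: 4.65
tcp_pos: [0.4394, 0.0925, 0.1309]
eef_rot: [-3.141, -0.069, -0.001]
force: [0.1, 0.6, -0.6]
finger_gap: 0.178
```

```bash
python3 -c "
from h import *
go([.4385,.0927,.13],2.5)
s,im=snap('wrist','w5'); print(s['tcp_pos'],s['eef_rot'],s['joint_vel'])
cv2.imwrite('pics/w5z.png',cv2.resize(im[0:130,150:350,::-1],None,fx=4,fy=4,interpolation=cv2.INTER_CUBIC))
s,im=snap('top','t5')
cv2.imwrite('pics/t5z.png',cv2.resize(im[130:240,220:330,::-1],None,fx=5,fy=5,interpolation=cv2.INTER_CUBIC))
"
```

```text
turn [ 0.   -0.03  0.03] shift [-0.9 -0.3  0.9] rows 0.0 t 4.65 tcp [0.4394 0.0925 0.1309]
[0.4394 0.0925 0.1309] [-3.1408 -0.0692 -0.0009] [ 0.0002 -0.0322 -0.0117 -0.0202 -0.0019 -0.0026 -0.0003]
```

View pics/w5.png

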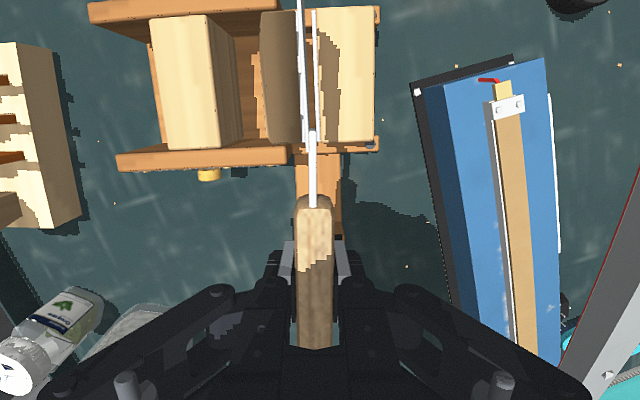

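View pics/w5z.png

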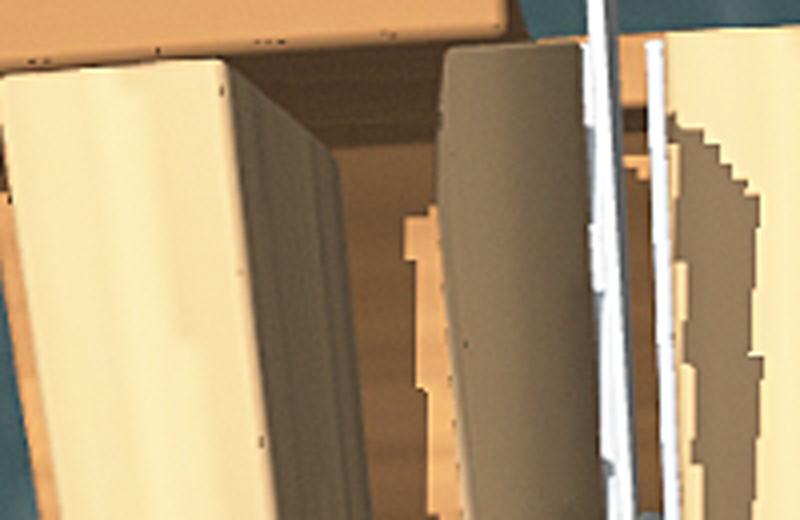

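View pics/t5z.png

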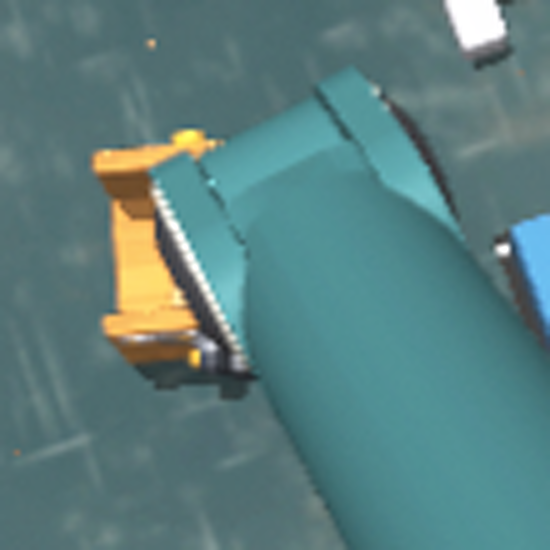

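```bash
cat >> vf.py <<'E'
VT=np.array([0.5286,0.0968]);VY=np.radians(94.997)
def V2W(p):
    p=np.atleast_2d(np.float64(p))/1000;c,s=np.cos(VY),np.sin(VY)
    return np.c_[VT[0]+c*p[:,0]-s*p[:,1],VT[1]+s*p[:,0]+c*p[:,1],p[:,2]+.02]
def W2V(w):
    w=np.atleast_2d(w);c,s=np.cos(VY),np.sin(VY);d=w[:,:2]-VT
    return np.c_[c*d[:,0]+s*d[:,1],-s*d[:,0]+c*d[:,1],w[:,2]-.02]*1000
E
python3 - <<'E'
from vf import *
s={'tcp_pos':np.array([0.4394,0.0925,0.1309]),'eef_rot':np.array([-3.1408,-0.0692,-0.0009])}
Z=lambda x,y:(150+x/4,y/4)
print('fixed face',W2V(onz('wrist',[Z(649,45),Z(660,280),Z(674,510)],.086,s)))
print('fixed wood',W2V(onz('wrist',[Z(665,45),Z(680,280)],.086,s)))
print('stop front',W2V(onz('wrist',[Z(222,65),Z(268,500)],.086,s)))
print('slid steel',W2V(onz('wrist',[Z(583,45),Z(597,280),Z(605,480)],.086,s)))
# blade predicted in tool-aligned frame: scraper axes = x_s: -? tool y=-x_s, tool x=-y_s
T=R.from_rotvec(s['eef_rot']).as_matrix()
def sc(p): # scraper grip coords mm -> world
    p=np.atleast_2d(np.float64(p))/1000
    return s['tcp_pos']+np.c_[-p[:,1],-p[:,0],.0*p[:,2]-.019-p[:,2]]@T.T
def bl(a,h,e): # along y rel centre, height, thickness
    c,sn=np.cos(.044),np.sin(.044)
    return [3.5+c*e-sn*a,-90+sn*e+c*a,h]
P=[bl(20,32-18*52/64,-1),bl(20,32-18*52/64,1),bl(20,-32,1),bl(20,-32,-1),bl(-5,32-18*27/64,-1),bl(-5,32-18*27/64,1),bl(-5,-32,-1),bl(-5,-32,1)]
for p in proj('wrist',sc(P),s): print((p[0]-150)*4,p[1]*4)
print(W2V(sc([bl(0,0,0)])),W2V(s['tcp_pos'][None]))
print(proj('wrist',sc([[-8,-38,11],[8,-38,11],[-8,20,11],[8,20,11]]),s))
E
```

```text
fixed face [[ -0.3598 -35.6247  66.    ]
 [ -0.5608  -4.8742  66.    ]
 [ -1.2749  27.5222  66.    ]]
fixed wood [[ -2.5545 -35.529   66.    ]
 [ -3.4141  -4.7517  66.    ]]
stop front [[ 58.9262 -36.4303  66.    ]
 [ 59.4421  23.1644  66.    ]]
slid steel [[  8.695  -36.0416  66.    ]
 [  8.4281  -5.2749  66.    ]
 [  8.782   22.7064  66.    ]]
642.615966709873 471.047690043481
618.8420594677884 472.1402001951487
631.0064598825898 458.78904641398856
647.2976219944824 458.041868214523
625.6561798024313 128.18931637262529
598.5617279702712 129.55147834952754
637.5556930097539 240.56578647614333
620.5843596652974 241.38626885246254
[[  3.1     -0.8208 129.9517]] [[  3.486   89.2355 110.9   ]]
[[336.1296 203.1555]
 [294.5213 203.1475]
 [333.2069 327.9078]
 [297.1321 327.8909]]
```

```bash
python3 -c "
import cv2
im=cv2.imread('pics/w5.png')
cv2.imwrite('pics/w5y.png',cv2.resize(im[0:215,285:340],None,fx=10,fy=3.7,interpolation=cv2.INTER_NEAREST))
"
```

View pics/w5y.png

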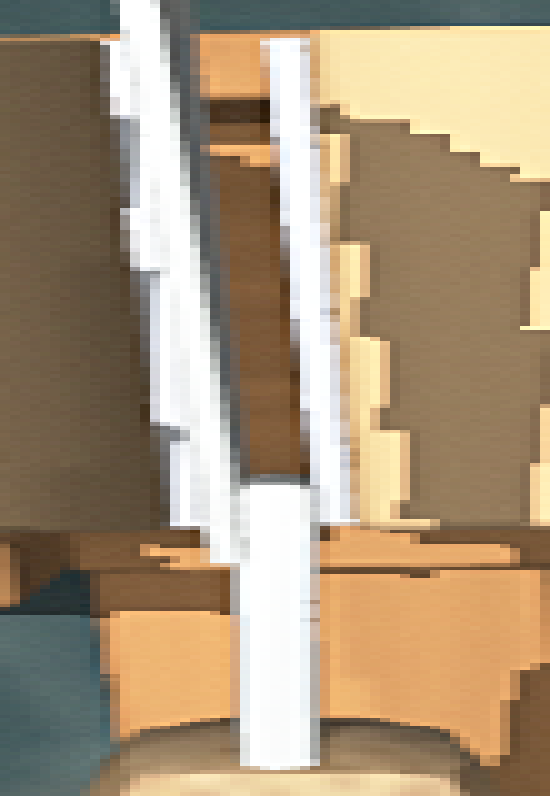

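>>> move_arm([
  [0,0,0,-1,0.8,15,0],
  [0,0,0,-1,0.8,30,0],
  [0,0,0,-1,0.8,43,0],
  [0,0,0,-1,0.8,48,0],
  [0,0,0,-1,0.8,48,0],
])

```text
t: 5.17
tcp_pos: [0.438, 0.092, 0.0826]
eef_rot: [3.141, 0.071, 0.001]
force: [-0.1, 1.3, -0.8]
finger_gap: 0.184
```

```bash
python3 -c "
from h import *
go([.4385,.0927,.033],2.5)
s,im=snap('wrist','w6'); print(s['force'],s['wrist_torque'])
cv2.imwrite('pics/w6z.png',cv2.resize(im[0:215,270:355,::-1],None,fx=7,fy=2.7,interpolation=cv2.INTER_NEAREST))
"
```

```text
turn [ 0.01 -0.03  0.09] shift [ 0.5 -0.7 49.6] rows 1.2 t 5.1667 tcp [0.438  0.092  0.0826]
[-0.0604  1.3397 -0.8049] [-0.0577  0.0348  0.0221]
```

View pics/w6z.png

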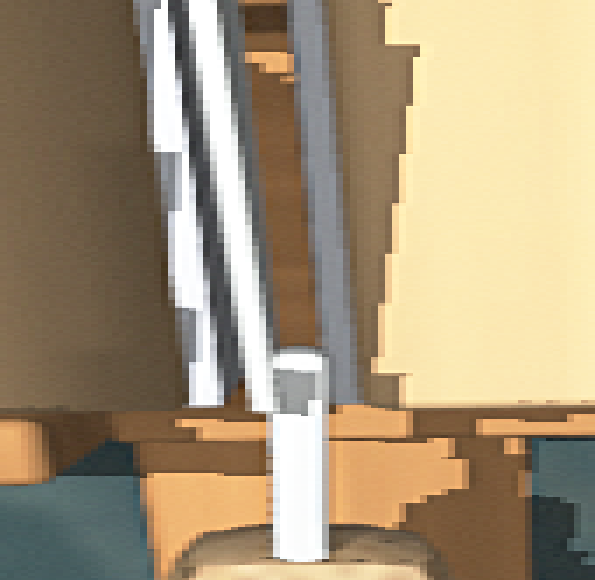

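>>> move_arm([
  [0,0,0,0,0,15,0],
  [0,0,0,0,0,30,0],
  [0,0,0,0,0,40,0],
  [0,0,0,0,0,44,0],
  [0,0,0,0,0,44,0],
])

```text
t: 5.63
tcp_pos: [0.4376, 0.0922, 0.0381]
eef_rot: [3.141, 0.072, -0.001]
force: [0.2, -0.5, -1.4]
finger_gap: 0.18
```

>>> move_arm([
  [0,0,0,0,0,2,0],
  [0,0,0,0,0,4,0],
  [0,0,0,0,0,5,0],
  [0,0,0,0,0,5,0],
])

```text
t: 5.97
tcp_pos: [0.4378, 0.0921, 0.0334]
eef_rot: [3.141, 0.071, 0.001]
force: [-0.4, 1.2, -0.1]
finger_gap: 0.181
```

```bash
python3 -c "
from vf import *
go([.4385,.0927,.033],2.5)
s,im=snap('wrist','w7'); print(s['force'],s['wrist_torque'],W2V(s['tcp_pos'][None]))
cv2.imwrite('pics/w7z.png',cv2.resize(im[0:225,200:400,::-1],None,fx=3.5,fy=2.6,interpolation=cv2.INTER_NEAREST))
"
```

```text
turn [ 0.   -0.02  0.1 ] shift [ 0.7 -0.5  0.4] rows 0.0 t 5.9667 tcp [0.4378 0.0921 0.0334]
[-0.4249  1.1596 -0.0796] [ 0.0408 -0.007  -0.0028] [[ 3.2639 90.8538 13.4489]]
```

View pics/w7z.png

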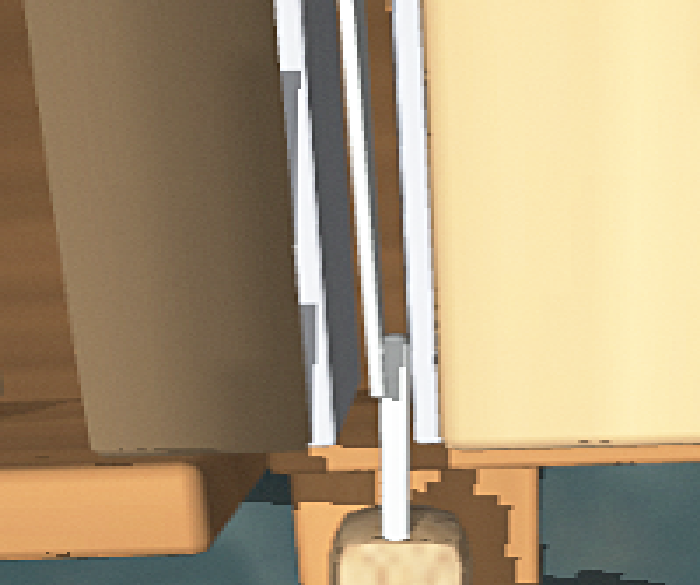

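>>> move_arm([
  [0,0,0,0,0,1,0],
  [0,0,0,0,0,1.5,0],
  [0,0,0,0,0,2,0],
  [0,0,0,0,0,2,0],
])

```text
t: 6.35
tcp_pos: [0.4376, 0.0921, 0.0312]
eef_rot: [3.141, 0.071, -0.0]
force: [-0.3, 0.1, -1.0]
finger_gap: 0.179
```

```bash
python3 -c "
from vf import *
s=bot.state(); print(s['force'],s['wrist_torque'],W2V(s['tcp_pos'][None]))
"
```

```text
[-0.2653  0.1424 -1.0139] [-0.0114  0.0182  0.067 ] [[ 3.2524 91.0812 11.167 ]]
```

>>> move_arm([
  [0,0,0,0,0,1,0],
  [0,0,0,0,0,1,0],
  [0,0,0,0,0,2,0],
  [0,0,0,0,0,2,0],
])

```text
t: 6.68
tcp_pos: [0.4376, 0.0921, 0.0291]
eef_rot: [3.141, 0.072, -0.0]
force: [0.0, 0.1, -0.3]
finger_gap: 0.181
```

```bash
python3 -c "
from vf import *
s=bot.state(); print(s['force'],s['wrist_torque'],W2V(s['tcp_pos'][None]))
"
```

```text
[ 0.0231  0.0728 -0.34  ] [-0.0257  0.051  -0.0068] [[ 3.2894 91.087   9.1156]]
```

>>> move_arm([
  [0,0,0,0,0,0.5,0],
  [0,0,0,0,0,1,0],
  [0,0,0,0,0,1.5,0],
  [0,0,0,0,0,1.5,0],
])

```text
t: 7.02
tcp_pos: [0.4377, 0.0921, 0.0278]
eef_rot: [3.141, 0.071, 0.0]
force: [-0.8, -0.5, 0.0]
finger_gap: 0.182
```

```bash
python3 -c "
from vf import *
s,im=snap('side','s8'); print(s['force'],s['wrist_torque'],W2V(s['tcp_pos'][None]))
cv2.imwrite('pics/s8z.png',cv2.resize(im[130:240,250:400,::-1],None,fx=5,fy=5,interpolation=cv2.INTER_CUBIC))
"
```

```text
[-0.7676 -0.4594  0.0448] [-0.0074 -0.0369 -0.0074] [[ 3.2802 90.9442  7.7619]]
```

View pics/s8z.png

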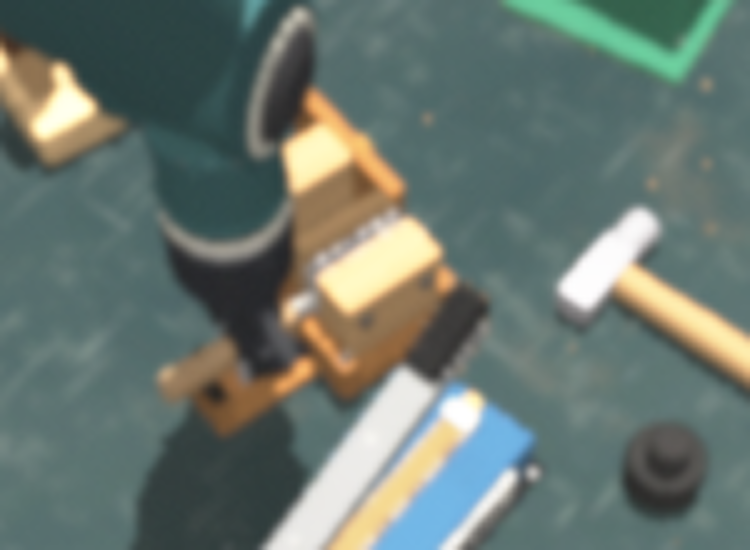

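>>> move_arm([
  [0,0,0,0,0,0.5,0],
  [0,0,0,0,0,1,0],
  [0,0,0,0,0,1.5,0],
  [0,0,0,0,0,1.5,0],
])

```text
t: 7.4
tcp_pos: [0.4377, 0.0921, 0.0275]
eef_rot: [3.14, 0.072, 0.001]
force: [-5.0, -1.7, 18.9]
finger_gap: 0.181
```

```bash
python3 -c "
from vf import *
s=bot.state(); print(s['force'],s['wrist_torque'],W2V(s['tcp_pos'][None]))
"
```

```text
[-4.9676 -1.6508 18.9391] [-0.244   1.0539 -0.0094] [[ 3.2569 90.9179  7.5135]]
```

>>> move_arm([
  [0,0,0,0,0,-1,0],
  [0,0,0,0,0,-1.2,20],
  [0,0,0,0,0,-1.2,35],
  [0,0,0,0,0,-1.2,45],
  [0,0,0,0,0,-1.2,45],
])

```text
t: 7.82
tcp_pos: [0.4376, 0.0921, 0.0273]
eef_rot: [3.141, 0.071, -0.0]
force: [-0.2, 0.5, -0.1]
finger_gap: 0.448
```

```bash
python3 -c "
from vf import *
s=bot.state(); print(s['force'],s['wrist_torque'],W2V(s['tcp_pos'][None]))
"
```

```text
[-0.2109  0.4729 -0.125 ] [ 0.0336 -0.0192 -0.0229] [[ 3.2718 91.0594  7.2845]]
```

Released. Up and look.

>>> move_arm([
  [0,0,0,0,0,-20,45],
  [0,0,0,0,0,-60,45],
  [0,0,0,0,0,-100,45],
  [0,0,0,0,0,-140,45],
  [0,0,0,0,0,-180,45],
])

```text
t: 8.23
tcp_pos: [0.437, 0.0922, 0.2091]
eef_rot: [-3.141, -0.072, 0.001]
force: [2.4, -0.8, -0.4]
finger_gap: 0.449
```

```bash
python3 -c "
from vf import *
s,im=snap('wrist','w9'); print(s['tcp_pos'],s['eef_rot'],s['q'])
cv2.imwrite('pics/w9z.png',cv2.resize(im[0:300,0:400,::-1],None,fx=2,fy=2,interpolation=cv2.INTER_CUBIC))
"
```

```text
[0.437  0.0922 0.2091] [-3.1405 -0.072   0.0014] [ 0.1601  0.1933 -0.487   2.0751  0.1145  0.8992 -1.9156]
```

View pics/w9z.png

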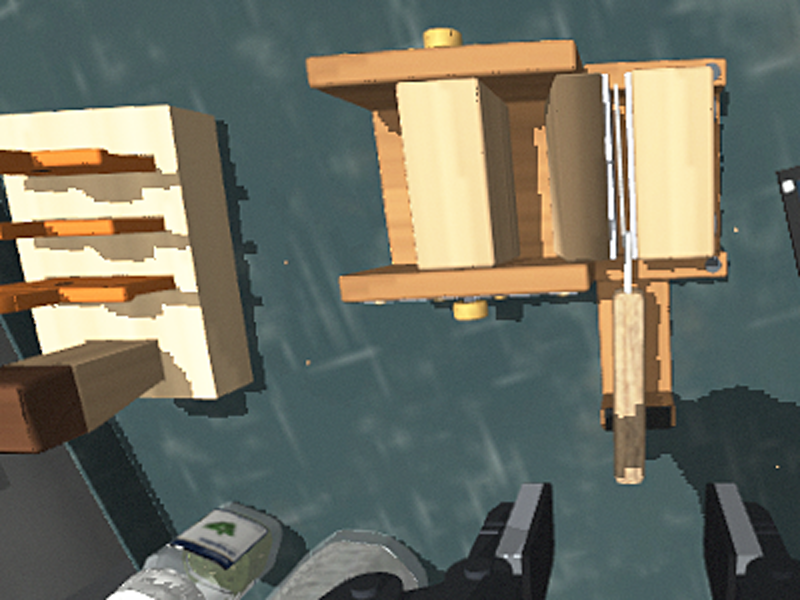

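```bash
python3 -c "
from vf import *
go([.40,.30,.25],2.3)
s={'tcp_pos':np.array([0.437,0.0922,0.2091]),'eef_rot':np.array([-3.1405,-0.072,0.0014])}
Z=lambda x,y:(x/2,y/2)
pts=[(713,67,-35,-37.5,.086),(714,258,-35,37.5,.086),(575,40,19,-50,.084),(577,70,19,-38,.084),(588,266,19,38,.084),(589,291,19,50,.084)]
w=onz('wrist',[Z(*p[:2]) for p in pts],[p[4] for p in pts],s)
print(fit([p[2:4] for p in pts],w))
print(W2V(onz('wrist',[Z(478,80),Z(494,268),Z(397,83),Z(418,270),Z(627,75),Z(631,255),Z(609,75),Z(615,258)],.086,s)))
"
```

```text
turn [-0.06 -0.68  0.35] shift [ -31.5 -208.1  -33.9] rows 5.1 t 8.2833 tcp [0.4415 0.0936 0.2163]
(np.float64(94.89378905297613), array([0.5285, 0.097 ]), array([[ 0.3201, -0.068 ],
       [-0.2081, -0.169 ],
       [ 0.4015, -0.0218],
       [-0.5701,  0.0492],
       [ 0.6882,  0.2491],
       [-0.6317, -0.0394]]))
[[ 58.4532 -36.4349  66.    ]
 [ 59.0631  37.6535  66.    ]
 [ 91.1724 -37.3121  66.    ]
 [ 91.9171  36.9022  66.    ]
 [ -0.7574 -35.3571  66.    ]
 [  0.494   34.8104  66.    ]
 [  6.3505 -35.6618  66.    ]
 [  7.3112  35.774   66.    ]]
```

>>> move_arm([
  [0,0,0,-32,-40,-40,45],
  [0,0,0,-32,-80,-40,45],
  [0,0,0,-32,-120,-40,45],
  [0,0,0,-32,-160,-40,45],
  [0,0,0,-32,-200,-40,45],
])

```text
t: 8.7
tcp_pos: [0.3968, 0.282, 0.2481]
eef_rot: [-3.141, -0.07, -0.003]
force: [1.2, -0.1, -1.4]
finger_gap: 0.452
```

>>> move_arm([
  [0,0,0,0,-8,0,45],
  [0,0,0,0,-8,0,45],
  [0,0,0,0,-8,0,45],
])

```text
t: 8.95
tcp_pos: [0.3964, 0.2881, 0.2468]
eef_rot: [3.14, 0.073, -0.002]
force: [0.8, -0.1, -0.5]
finger_gap: 0.45
```

```bash
python3 -c "
from vf import *
s,im=snap('wrist','w10'); print(s['tcp_pos'],s['eef_rot'],s['q'],s['joint_vel'])
cv2.imwrite('pics/w10z.png',cv2.resize(im[0:300,120:500,::-1],None,fx=2,fy=2,interpolation=cv2.INTER_CUBIC))
"
```

```text
[0.3964 0.2881 0.2468] [ 3.1398  0.0732 -0.002 ] [-0.1472  0.2464 -0.6289  1.9351  0.1696  1.0139 -2.3762] [ 0.0313 -0.0137  0.0225  0.0161  0.0001  0.0021  0.0007]
```

View pics/w10z.png

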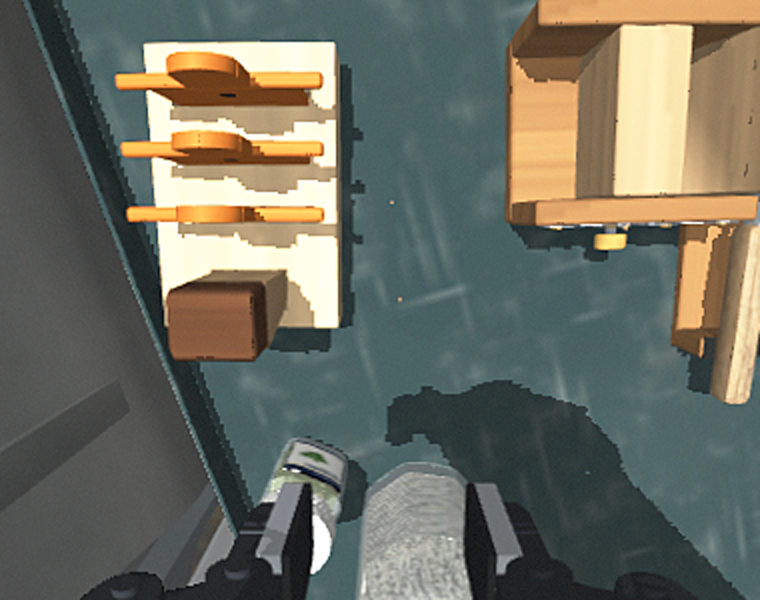

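```bash
python3 - <<'E'
from vf import *
s={'tcp_pos':np.array([0.3964,0.2881,0.2468]),'eef_rot':np.array([3.1398,0.0732,-0.002])}
Z=lambda x,y:(120+x/2,y/2)
for z in (.09,.1,.11):
    p=onz('wrist',[Z(115,82),Z(323,80),Z(120,150),Z(323,150),Z(126,214),Z(324,214)],z,s)
    print(z,[round(np.linalg.norm(p[i]-p[i+1])*1000,1) for i in (0,2,4)]);print(p)
z1=lambda x,y:(150+x/4.6,140+y/4.6)
for a,b in [((115,82),(72,172)),((323,80),(240,164)),((126,214),(70,273)),((324,214),(241,268)),((120,150),(72,222)),((323,150),(241,216)),((172,292),(106,317)),((265,285),(177,317)),((256,357),(180,377)),((170,357),(108,379))]:
    print(tri([('wrist',Z(*a),s),('top',z1(*b),None)]))
E
```

```text
0.09 [np.float64(94.2), np.float64(94.1), np.float64(94.0)]
[[0.5231 0.4179 0.09  ]
 [0.5267 0.3238 0.09  ]
 [0.4938 0.4172 0.09  ]
 [0.4969 0.3231 0.09  ]
 [0.4651 0.416  0.09  ]
 [0.4686 0.3221 0.09  ]]
0.1 [np.float64(91.1), np.float64(91.0), np.float64(90.9)]
[[0.5213 0.4137 0.1   ]
 [0.5248 0.3227 0.1   ]
 [0.493  0.413  0.1   ]
 [0.496  0.3221 0.1   ]
 [0.4653 0.4119 0.1   ]
 [0.4686 0.3211 0.1   ]]
0.11 [np.float64(87.9), np.float64(87.9), np.float64(87.8)]
[[0.5195 0.4095 0.11  ]
 [0.5229 0.3217 0.11  ]
 [0.4922 0.4089 0.11  ]
 [0.4951 0.3211 0.11  ]
 [0.4654 0.4078 0.11  ]
 [0.4687 0.3201 0.11  ]]
(array([0.5243, 0.4212, 0.0819]), [np.float64(0.2), np.float64(0.2)])
(array([0.5293, 0.3254, 0.0752]), [np.float64(0.2), np.float64(0.2)])
(array([0.465 , 0.4191, 0.0827]), [np.float64(0.1), np.float64(0.1)])
(array([0.4686, 0.3237, 0.0723]), [np.float64(0.1), np.float64(0.1)])
(array([0.4939, 0.4183, 0.0868]), [np.float64(0.2), np.float64(0.2)])
(array([0.4987, 0.3247, 0.0728]), [np.float64(0.3), np.float64(0.3)])
(array([0.4331, 0.3859, 0.1195]), [np.float64(0.4), np.float64(0.4)])
(array([0.4355, 0.3489, 0.105 ]), [np.float64(1.9), np.float64(1.9)])
(array([0.4017, 0.3503, 0.1028]), [np.float64(1.8), np.float64(1.8)])
(array([0.4008, 0.3893, 0.1086]), [np.float64(2.2), np.float64(2.2)])
```

```bash
python3 - <<'E'
from vf import *
s={'tcp_pos':np.array([0.3964,0.2881,0.2468]),'eef_rot':np.array([3.1398,0.0732,-0.002])}
for q in [(.4668,.371,.119),(.4668,.386,.105),(.4668,.356,.105)]:
    p=proj('wrist',[q],s)[0]; print((p[0]-120)*2,p[1]*2)
Z=lambda x,y:(120+x/2,y/2)
print('head top',onz('wrist',[Z(172,291),Z(262,283),Z(262,355),Z(170,357)],.117,s))
print('base',onz('wrist',[Z(287,271),Z(275,316),Z(225,271)],.034,s))
print('racktop',onz('wrist',[Z(145,43),Z(336,43),Z(338,327),Z(165,325)],.034,s))
go([.4668,.371,.14],2.2)
E
```

```text
202.3241847411682 213.66853742705095
178.1681943568234 212.42171714642194
244.73299522519187 214.92531718853616
head top [[0.4331 0.3862 0.117 ]
 [0.4383 0.3461 0.117 ]
 [0.4058 0.3464 0.117 ]
 [0.403  0.3887 0.117 ]]
base [[0.436  0.3482 0.034 ]
 [0.4099 0.3551 0.034 ]
 [0.4346 0.3837 0.034 ]]
racktop [[0.5527 0.4243 0.034 ]
 [0.5557 0.3233 0.034 ]
 [0.4051 0.3183 0.034 ]
 [0.4018 0.4201 0.034 ]]
turn [0.08 0.06 0.35] shift [ 73.8 -80.9 106.6] rows 3.7 t 9.0 tcp [0.3968 0.2871 0.2468]
```

>>> move_arm([
  [0,0,0,30,-34,20,55],
  [0,0,0,60,-68,40,55],
  [0,0,0,73,-81,70,55],
  [0,0,0,73,-81,90,55],
  [0,0,0,73,-81,90,55],
])

```text
t: 9.42
tcp_pos: [0.4652, 0.3692, 0.1516]
eef_rot: [3.135, 0.068, -0.012]
force: [-0.5, -0.5, 0.0]
finger_gap: 0.55
```

>>> move_arm([
  [0,0,0,0,0,0,55],
  [0,0,0,0,0,0,55],
])

```text
t: 9.58
tcp_pos: [0.4665, 0.3714, 0.1585]
eef_rot: [3.141, 0.069, 0.001]
force: [-0.0, 0.4, 1.0]
finger_gap: 0.55
```

```bash
python3 -c "
from vf import *
s,im=snap('wrist','w11'); print(s['tcp_pos'],s['eef_rot'],s['joint_vel'],s['q'])
go([.4668,.371,.09],2.2)
"
```

```text
[0.4665 0.3714 0.1585] [3.1405 0.069  0.0013] [-0.     -0.0261 -0.0114 -0.0098  0.0022 -0.0041 -0.0026] [-0.3087  0.534  -0.5578  1.7723  0.3431  0.9329 -2.5379]
turn [-0.03 -0.13  0.33] shift [-0.1  0.9 69.3] rows 1.7 t 9.6333 tcp [0.4667 0.3719 0.1593]
```

View pics/w11.png

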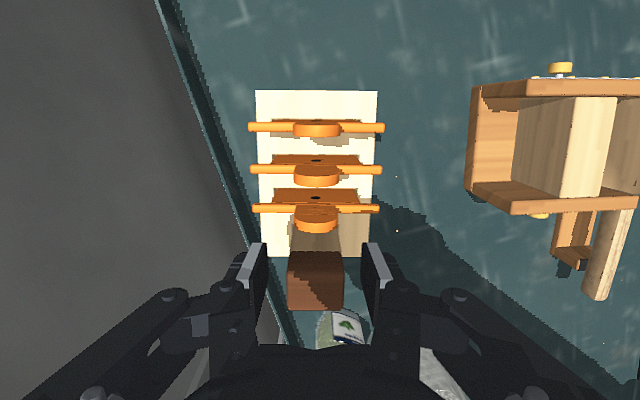

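```bash
python3 - <<'E'
from vf import *
s={'tcp_pos':np.array([0.4665,0.3714,0.1585]),'eef_rot':np.array([3.1405,0.069,0.0013])}
for z in (.076,.08,.084,.088):
    p=onz('wrist',[(252,208),(380,208),(250,127),(383,127),(250,170),(381,169)],z,s); print(z,np.linalg.norm(p[::2]-p[1::2],axis=1),((p[::2]+p[1::2])/2)[:,:2].ravel())
print(onz('wrist',[(295,222),(337,220),(316,207),(316,232)],.117,s))
E
```

```text
0.076 [0.099  0.0955 0.0976] [0.4654 0.3704 0.5266 0.3729 0.4955 0.3722]
0.08 [0.0972 0.0938 0.0959] [0.4667 0.3705 0.5268 0.3729 0.4963 0.3722]
0.084 [0.0955 0.0922 0.0942] [0.468  0.3706 0.527  0.3729 0.4971 0.3723]
0.088 [0.0937 0.0905 0.0924] [0.4693 0.3707 0.5273 0.373  0.4979 0.3723]
[[0.4689 0.3843 0.117 ]
 [0.4714 0.3575 0.117 ]
 [0.4796 0.3713 0.117 ]
 [0.4626 0.3705 0.117 ]]
```

>>> move_arm([
  [0,0,0,0,1,35,55],
  [0,0,0,0,1,60,55],
  [0,0,0,0,1,71,55],
  [0,0,0,0,1,71,55],
  [0,0,0,0,1,71,0],
], squeeze=50)

```text
t: 10.05
tcp_pos: [0.4665, 0.3718, 0.0879]
eef_rot: [-3.14, -0.071, -0.002]
force: [0.4, 0.4, 0.7]
finger_gap: 0.422
```

>>> move_arm([
  [0,0,0,0,0,0,0],
  [0,0,0,0,0,0,0],
  [0,0,0,0,0,0,0],
])

```text
t: 10.3
tcp_pos: [0.4671, 0.3725, 0.0884]
eef_rot: [-3.139, -0.071, -0.005]
force: [-0.8, -0.3, 6.2]
finger_gap: 0.338
```

```bash
python3 -c "
from vf import *
s=bot.state(); print(s['force'],s['wrist_torque'],s['tcp_pos'],s['eef_rot'])
"
```

```text
[-0.7624 -0.2825  6.1822] [-0.0713  0.0604  0.0045] [0.4671 0.3725 0.0884] [-3.1389 -0.0712 -0.0045]
```

>>> move_arm([
  [0,0,0,0,0,-15,0],
  [0,0,0,0,0,-45,0],
  [0,0,0,0,0,-85,0],
  [0,0,0,0,0,-120,0],
  [0,0,0,0,0,-135,0],
])

```text
t: 10.72
tcp_pos: [0.4673, 0.3737, 0.2272]
eef_rot: [-3.136, -0.072, -0.01]
force: [-0.1, 0.4, 0.2]
finger_gap: 0.331
```

```bash
python3 -c "
from vf import *
print(V2W([[54,0,95]]))
go(V2W([[54,0,0]])[0][:2].tolist()+[.215],-85)
s,im=snap('wrist','w12')
print(s['force'],s['finger_gap'])
"
```

```text
[[0.5239 0.1506 0.115 ]]
turn [-0.49 -0.09 87.63] shift [ 46.2 225.5  11.5] rows 12.2 t 10.7167 tcp [0.4673 0.3737 0.2272]
[-0.0648  0.4352  0.2061] 0.3314120906563269
```

View pics/w12.png

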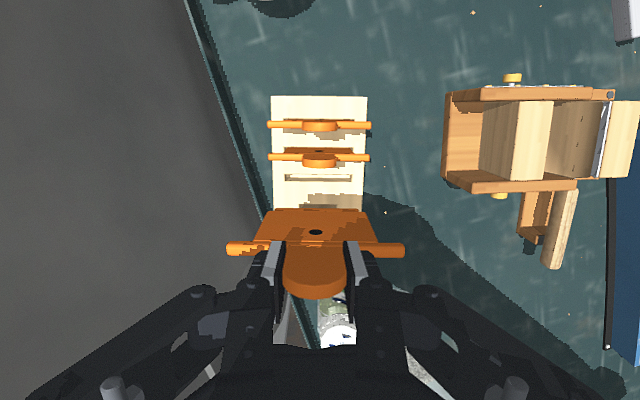

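>>> move_arm([
  [0,0,7,4,19,1,0],
  [0,0,14,8,38,2,0],
  [0,0,21,12,57,3,0],
  [0,0,28,16,76,4,0],
  [0,0,35,20,95,5,0],
])

```text
t: 11.18
tcp_pos: [0.4903, 0.2767, 0.2164]
eef_rot: [-3.014, 0.885, -0.0]
force: [-0.4, -0.1, -0.1]
finger_gap: 0.336
```

```bash
python3 -c "
from vf import *
go(V2W([[54,0,0]])[0][:2].tolist()+[.215],-85)
"
```

```text
turn [-0.01 -0.   52.28] shift [96.4 87.9  1.4] rows 7.3 t 11.1833 tcp [0.4903 0.2767 0.2164]
```

>>> move_arm([
  [0,0,7,16,15,0,0],
  [0,0,14,32,30,0,0],
  [0,0,21,48,45,0,0],
  [0,0,28,64,60,0,0],
  [0,0,35,78,72,0,0],
])

```text
t: 11.6
tcp_pos: [0.5163, 0.1779, 0.2164]
eef_rot: [2.679, -1.639, -0.001]
force: [0.9, 0.4, -2.0]
finger_gap: 0.336
```

```bash
python3 -c "
from vf import *
go(V2W([[54,0,0]])[0][:2].tolist()+[.215],-85)
"
```

```text
turn [ 0.07  0.   22.1 ] shift [27.8  5.7  1.4] rows 3.1 t 11.6 tcp [0.5163 0.1779 0.2164]
```

>>> move_arm([
  [0,0,7,11,3,0,0],
  [0,0,14,20,5,0,0],
  [0,0,19,24,5,0,0],
  [0,0,19,24,5,0,0],
  [0,0,19,24,5,0,0],
])

```text
t: 12.02
tcp_pos: [0.5225, 0.1564, 0.2155]
eef_rot: [2.376, -2.049, 0.002]
force: [-0.4, 0.4, -0.6]
finger_gap: 0.339
```

```bash
python3 -c "
from vf import *
go(V2W([[54,0,0]])[0][:2].tolist()+[.215],-85)
s,im=snap('wrist','w13'); print(s['tcp_pos'],s['eef_rot'],s['q'])
"
```

```text
turn [ 0.13 -0.21  3.43] shift [ 5.9 -0.6  0.5] rows 0.5 t 12.0167 tcp [0.5225 0.1564 0.2155]
[0.5225 0.1564 0.2155] [ 2.3757 -2.0494  0.0019] [-1.1453  0.4554  1.0291  1.9217 -0.4528  1.0234 -2.9102]
```

View pics/w13.png

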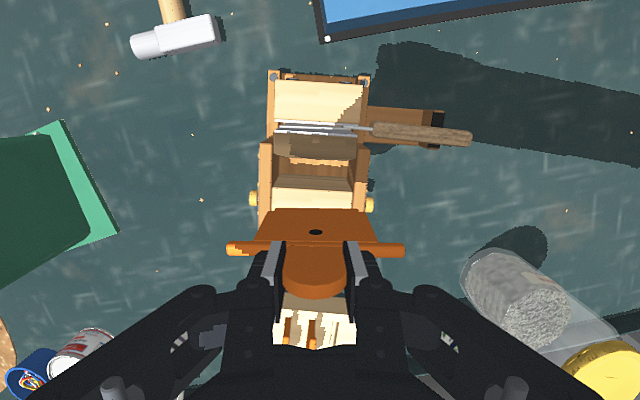

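>>> move_arm([
  [0,0,-7,0,0,0,0],
  [0,0,-14,0,0,0,0],
  [0,0,-21,0,0,0,0],
  [0,0,-28,0,0,0,0],
  [0,0,-35,0,0,0,0],
])

```text
t: 12.48
tcp_pos: [0.5224, 0.1565, 0.2158]
eef_rot: [2.89, -1.228, -0.004]
force: [-0.2, -0.7, -0.2]
finger_gap: 0.339
```

>>> move_arm([
  [0,0,-7,0,0,0,0],
  [0,0,-14,0,0,0,0],
  [0,0,-21,0,0,0,0],
  [0,0,-28,0,0,0,0],
  [0,0,-35,0,0,0,0],
])

```text
t: 12.9
tcp_pos: [0.5225, 0.1565, 0.216]
eef_rot: [-3.127, 0.303, 0.003]
force: [0.4, 0.4, -0.7]
finger_gap: 0.338
```

```bash
python3 -c "
from vf import *
go(V2W([[54,0,0]])[0][:2].tolist()+[.215],95); print(bot.state()['q'])
"
```

```text
turn [  -0.1     0.08 -106.06] shift [2.5 5.5 1. ] rows 14.8 t 12.9 tcp [0.5225 0.1565 0.216 ]
[-0.926   0.3576  0.7143  1.9109 -0.2814  0.9762 -1.8466]
```

>>> move_arm([
  [0,0,-7,0,0,0,0],
  [0,0,-14,0,0,0,0],
  [0,0,-21,0,0,0,0],
  [0,0,-28,0,0,0,0],
  [0,0,-35,0,0,0,0],
])

```text
t: 13.32
tcp_pos: [0.5226, 0.1565, 0.2162]
eef_rot: [-3.073, -0.651, 0.002]
force: [0.3, -1.0, -0.3]
finger_gap: 0.331
```

>>> move_arm([
  [0,0,-7,0,0,0,0],
  [0,0,-14,0,0,0,0],
  [0,0,-21,0,0,0,0],
  [0,0,-28,0,0,0,0],
  [0,0,-35,0,0,0,0],
])

```text
t: 13.73
tcp_pos: [0.5226, 0.1564, 0.2163]
eef_rot: [-2.735, -1.545, 0.002]
force: [0.1, -0.4, -0.0]
finger_gap: 0.336
```

```bash
python3 -c "
from vf import *
go(V2W([[54,0,0]])[0][:2].tolist()+[.18],95); print(bot.state()['q'])
"
```

```text
turn [ -0.07   0.01 -36.06] shift [-4.3  4.1 36.3] rows 5.0 t 13.7333 tcp [0.5226 0.1564 0.2163]
[-0.725   0.3205  0.4556  1.8993 -0.1705  0.9606 -0.7334]
```

>>> move_arm([
  [0,0,-7,-1,1,0,0],
  [0,0,-14,-2,2,0,0],
  [0,0,-21,-4,4,5,0],
  [0,0,-28,-4,4,15,0],
  [0,0,-34,-4,4,25,0],
])

```text
t: 14.15
tcp_pos: [0.5243, 0.1509, 0.1915]
eef_rot: [-2.164, -2.277, -0.001]
force: [-0.6, -0.2, -0.6]
finger_gap: 0.336
```

>>> move_arm([
  [0,0,0,0,0,0,0],
  [0,0,0,0,0,0,0],
  [0,0,0,0,0,0,0],
])

```text
t: 14.4
tcp_pos: [0.5243, 0.1506, 0.1915]
eef_rot: [-2.175, -2.266, 0.002]
force: [0.4, 0.7, -0.7]
finger_gap: 0.335
```

```bash
python3 -c "
from vf import *
go(V2W([[54,0,0]])[0][:2].tolist()+[.18],95); print(bot.state()['q'])
s,im=snap('wrist','w14'); print(s['tcp_pos'],s['eef_rot'])
"
```

```text
turn [-0.07  0.02 -2.67] shift [ 0.1 -0.4 11.5] rows 0.4 t 14.4 tcp [0.5243 0.1506 0.1915]
[-0.6187  0.3442  0.3402  1.9159 -0.1434  0.9061 -0.1673]
[0.5243 0.1506 0.1915] [-2.1754 -2.2658  0.0017]
```

View pics/w14.png

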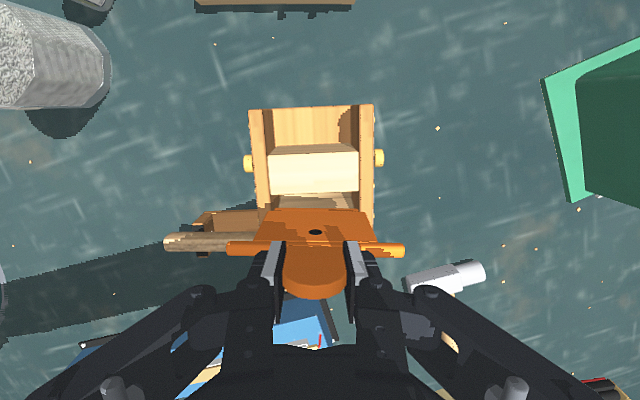

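>>> move_arm([
  [0,0,-2.7,0,0,10,0],
  [0,0,-2.7,0,0,16,0],
  [0,0,-2.7,0,0,16,0],
  [0,0,-2.7,0,0,16,0],
])

```text
t: 14.78
tcp_pos: [0.5238, 0.1506, 0.1746]
eef_rot: [-2.12, -2.317, 0.005]
force: [-0.2, 0.5, -1.1]
finger_gap: 0.334
```

```bash
python3 -c "
from vf import *
go(V2W([[54,0,0]])[0][:2].tolist()+[.18],95); 
s,im=snap('wrist','w15'); print(s['tcp_pos'],s['eef_rot'],W2V(s['tcp_pos'][None]))
cv2.imwrite('pics/w15z.png',cv2.resize(im[60:290,200:430,::-1],None,fx=2.6,fy=2.6,interpolation=cv2.INTER_CUBIC))
P=[[58.7,-37.5,66],[58.7,37.5,66],[19,38,64],[19,-38,64],[129,38,64],[129,-38,64],[91.7,37.5,66],[91.7,-37.5,66]]
print((proj('wrist',V2W(P),s)-[200,60])*2.6)
"
```

```text
turn [-0.17  0.08  0.09] shift [-0.   0.1 -5.4] rows 0.1 t 14.7833 tcp [0.5238 0.1506 0.1746]
[0.5238 0.1506 0.1746] [-2.1199 -2.3172  0.0048] [[ 54.0304   0.1349 154.6136]]
[[421.6579 361.9086]
 [173.5349 361.339 ]
 [178.3703 478.6182]
 [416.356  479.2434]
 [162.8449 119.6696]
 [433.3325 120.1054]
 [168.8335 252.6266]
 [426.7987 253.1391]]
```

View pics/w15z.png

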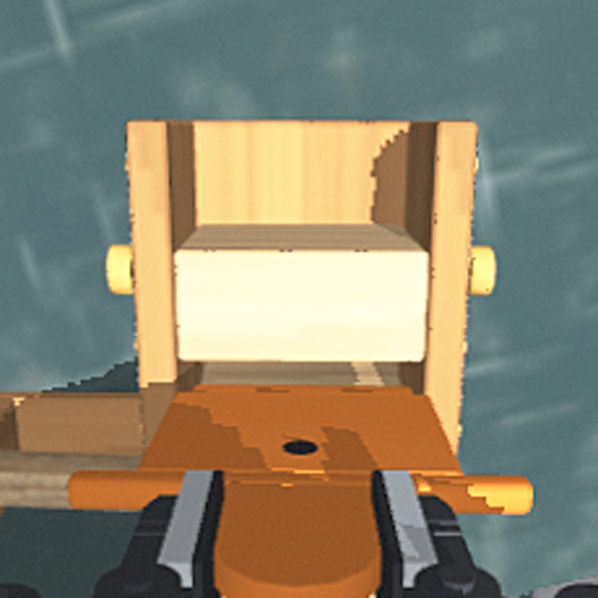

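```bash
python3 -c "
from vf import *
s={'tcp_pos':np.array([0.5238,0.1506,0.1746]),'eef_rot':np.array([-2.1199,-2.3172,0.0048])}
Z=lambda x,y:(200+x/2.6,60+y/2.6)
print(W2V(onz('wrist',[Z(300,388),Z(300,361),Z(300,250),Z(70,473),Z(530,473),Z(147,121),Z(147,385),Z(440,121),Z(425,385)],[.098,.086,.086,.166,.166,.084,.084,.084,.084],s)))
"
```

```text
[[ 54.3206  -0.7717  78.    ]
 [ 58.8847  -0.7744  66.    ]
 [ 92.4765  -0.6814  66.    ]
 [ 58.3745  47.0704 146.    ]
 [ 58.6427 -48.3488 146.    ]
 [128.6425  42.4508  64.    ]
 [ 50.4628  46.3163  64.    ]
 [128.7547 -39.9234  64.    ]
 [ 50.6812 -39.2339  64.    ]]
```

>>> move_arm([
  [0,0,0,0,0,15,0],
  [0,0,0,0,0,35,0],
  [0,0,0,0,0,55,0],
  [0,0,0,0,0,68,0],
  [0,0,0,0,0,72,0],
])

```text
t: 15.25
tcp_pos: [0.5227, 0.1502, 0.101]
eef_rot: [-2.118, -2.317, 0.008]
force: [-0.7, 0.6, -0.0]
finger_gap: 0.335
```

>>> move_arm([
  [0,0,0,0,0,0,0],
  [0,0,0,0,0,1,0],
  [0,0,0,0,0,2,0],
  [0,0,0,0,0,2,0],
])

```text
t: 15.58
tcp_pos: [0.5243, 0.1507, 0.1015]
eef_rot: [-2.119, -2.319, 0.002]
force: [-0.1, -0.2, -0.4]
finger_gap: 0.334
```

```bash
python3 -c "
from vf import *
s=bot.state(); print(s['force'],s['wrist_torque'],W2V(s['tcp_pos'][None]))
"
```

```text
[-0.1093 -0.1846 -0.3704] [0.0386 0.022  0.0331] [[54.0264 -0.4396 81.4972]]
```

>>> move_arm([
  [0,0,0,0,0,1,0],
  [0,0,0,0,0,2,0],
  [0,0,0,0,0,3,0],
  [0,0,0,0,0,3,0],
])

```text
t: 15.92
tcp_pos: [0.5236, 0.1504, 0.0976]
eef_rot: [-2.119, -2.318, 0.004]
force: [-1.2, -0.8, -0.8]
finger_gap: 0.336
```

```bash
python3 -c "
from vf import *
s,im=snap('wrist','w16'); print(s['force'],s['wrist_torque'],W2V(s['tcp_pos'][None]))
"
```

```text
[-1.1832 -0.7792 -0.829 ] [-0.0009  0.0137 -0.0427] [[53.8297  0.2771 77.5731]]
```

View pics/w16.png

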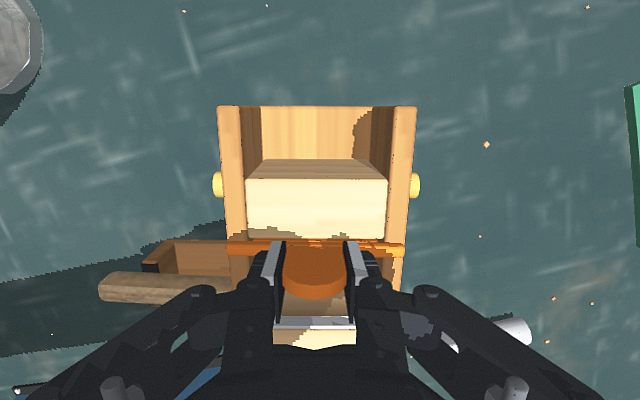

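>>> move_arm([
  [0,0,0,0,0,1,0],
  [0,0,0,0,0,2,0],
  [0,0,0,0,0,2,0],
])

```text
t: 16.22
tcp_pos: [0.524, 0.1505, 0.0964]
eef_rot: [-2.118, -2.318, 0.003]
force: [-0.9, -0.1, 5.9]
finger_gap: 0.336
```

```bash
python3 -c "
from vf import *
s=bot.state(); print(s['force'],s['wrist_torque'],W2V(s['tcp_pos'][None]))
"
```

```text
[-0.8856 -0.0753  5.9331] [-0.1266  0.6191  0.0227] [[53.9029 -0.0829 76.3767]]
```

>>> move_arm([
  [0,0,0,1,0,-1,0],
  [0,0,0,1.5,0,-1,0],
  [0,0,0,1.5,0,-1,45],
  [0,0,0,1.5,0,-1,60],
  [0,0,0,1.5,0,-1,60],
])

```text
t: 16.63
tcp_pos: [0.5235, 0.1523, 0.0965]
eef_rot: [-2.118, -2.319, 0.004]
force: [0.6, 0.2, -0.4]
finger_gap: 0.593
```

>>> move_arm([
  [0,0,0,0,0,-15,60],
  [0,0,0,0,0,-50,60],
  [0,0,0,0,0,-90,60],
  [0,0,7,0,0,-125,60],
  [0,0,14,0,0,-140,60],
])

```text
t: 17.05
tcp_pos: [0.5261, 0.1527, 0.2415]
eef_rot: [2.391, 2.036, 0.007]
force: [0.0, 0.0, 0.1]
finger_gap: 0.595
```

```bash
python3 -c "
from vf import *
s,im=snap('wrist','w17'); print(s['tcp_pos'],s['eef_rot'])
s,im=snap('side','s17')
cv2.imwrite('pics/s17z.png',cv2.resize(im[130:240,250:400,::-1],None,fx=5,fy=5,interpolation=cv2.INTER_CUBIC))
go([.42,.367,.25],2.2)
"
```

```text
[0.5261 0.1527 0.2415] [2.3912 2.0359 0.0069]
turn [ 0.07 -0.25 78.88] shift [ 195.1 -137.7  -10. ] rows 11.0 t 17.15 tcp [0.5258 0.1529 0.24  ]
```

View pics/w17.png

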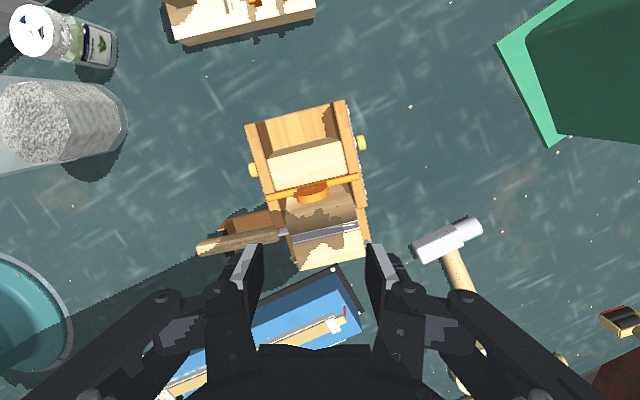

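>>> move_arm([
  [0,0,7,18,-13,0,60],
  [0,0,14,36,-25,0,60],
  [0,0,21,54,-38,0,60],
  [0,0,28,72,-51,0,60],
  [0,0,35,90,-64,0,60],
])

```text
t: 17.57
tcp_pos: [0.4731, 0.2515, 0.2351]
eef_rot: [2.892, 1.226, -0.008]
force: [1.2, 0.3, -0.1]
finger_gap: 0.604
```

```bash
python3 -c "
from vf import *
go([.405,.355,.24],2.2)
"
```

```text
turn [ 0.04  0.3  43.76] shift [  27.  -120.9   -4.9] rows 6.1 t 17.5667 tcp [0.4731 0.2515 0.2351]
```

>>> move_arm([
  [0,0,7,5,-23,0,60],
  [0,0,14,10,-46,0,60],
  [0,0,21,15,-69,0,60],
  [0,0,28,20,-92,0,60],
  [0,0,35,24,-110,0,60],
])

```text
t: 17.98
tcp_pos: [0.4096, 0.3457, 0.235]
eef_rot: [3.125, 0.303, -0.007]
force: [0.7, 0.6, 0.2]
finger_gap: 0.602
```

```bash
python3 -c "
from vf import *
go([.405,.355,.24],2.2)
"
```

```text
turn [0.14 0.27 8.87] shift [ -2.7 -10.   -5. ] rows 1.2 t 17.9833 tcp [0.4096 0.3457 0.235 ]
```

>>> move_arm([
  [0,0,5,-2,-6,-3,60],
  [0,0,8,-3,-8,-3,60],
  [0,0,8,-3,-8,-3,60],
  [0,0,8,-3,-8,-3,60],
])

```text
t: 18.32
tcp_pos: [0.4066, 0.3513, 0.2384]
eef_rot: [3.137, 0.092, -0.006]
force: [1.1, 0.3, 0.9]
finger_gap: 0.599
```

```bash
python3 -c "
from vf import *
go([.405,.355,.24],2.2)
s,im=snap('wrist','w18'); print(s['tcp_pos'],s['eef_rot'],s['q'],s['joint_vel'])
cv2.imwrite('pics/w18z.png',cv2.resize(im[80:290,200:430,::-1],None,fx=2.7,fy=2.7,interpolation=cv2.INTER_CUBIC))
"
```

```text
turn [0.17 0.21 1.17] shift [-1.4 -3.7 -1.6] rows 0.2 t 18.3167 tcp [0.4066 0.3513 0.2384]
[0.4066 0.3513 0.2384] [ 3.1372  0.0923 -0.0058] [-1.2112  0.2862  0.5264  1.8968 -0.1686  1.0069 -2.1233] [ 0.0155 -0.0058  0.0043 -0.0017  0.0012  0.0004 -0.0026]
```

View pics/w18z.png

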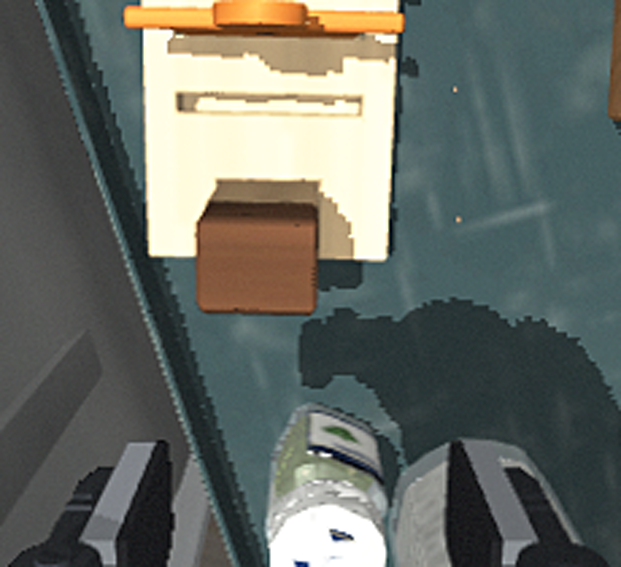

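```bash
python3 - <<'E'
from vf import *
s={'tcp_pos':np.array([0.4066,0.3513,0.2384]),'eef_rot':np.array([3.1372,0.0923,-0.0058])}
Z=lambda x,y:(200+x/2.7,80+y/2.7)
h=onz('wrist',[Z(203,217),Z(317,209),Z(315,312),Z(197,306)],.116,s); print(h,h.mean(0),np.linalg.norm(h-np.roll(h,1,0),axis=1))
print('base',onz('wrist',[Z(217,181),Z(320,181)],.033,s))
print('slot',onz('wrist',[Z(177,95),Z(362,97),Z(362,117),Z(177,112)],.033,s))
print('rack',onz('wrist',[Z(388,260),Z(148,257)],.033,s))
E
```

```text
[[0.4333 0.3869 0.116 ]
 [0.4379 0.3505 0.116 ]
 [0.4036 0.3491 0.116 ]
 [0.4034 0.3883 0.116 ]] [0.4196 0.3687 0.116 ] [0.0299 0.0367 0.0344 0.0392]
base [[0.434  0.391  0.033 ]
 [0.4364 0.3481 0.033 ]]
slot [[0.4679 0.4083 0.033 ]
 [0.4714 0.3332 0.033 ]
 [0.4635 0.3326 0.033 ]
 [0.4612 0.4082 0.033 ]]
rack [[0.4045 0.317  0.033 ]
 [0.3999 0.4197 0.033 ]]
```

```bash
python3 -c "
from vf import *
go([.4196,.3687,.082],2.2)
"
```

```text
turn [0.15 0.2  1.1 ] shift [ 14.2 -17.3 156.6] rows 3.8 t 18.3667 tcp [0.407  0.3511 0.2387]
```

>>> move_arm([
  [0,0,1.1,14,-17,30,68],
  [0,0,1.1,14,-17,65,68],
  [0,0,1.1,14,-17,90,68],
  [0,0,1.1,14,-17,100,68],
  [0,0,1.1,14,-17,100,68],
])

```text
t: 18.78
tcp_pos: [0.4191, 0.3673, 0.137]
eef_rot: [3.135, 0.057, -0.009]
force: [0.4, -0.2, 0.1]
finger_gap: 0.681
```

```bash
python3 -c "
from vf import *
s,im=snap('wrist','w19'); print(s['tcp_pos'],s['eef_rot'],s['joint_vel'])
go([.4196,.3687,.082],2.2)
"
```

```text
[0.4191 0.3673 0.137 ] [ 3.1354  0.0565 -0.0094] [-0.0128 -0.0533  0.0209 -0.0454  0.0138  0.0292 -0.0199]
turn [ 0.17  0.21 -0.15] shift [-0.3 -0.6 57. ] rows 1.4 t 18.8333 tcp [0.4202 0.3683 0.139 ]
```

View pics/w19.png

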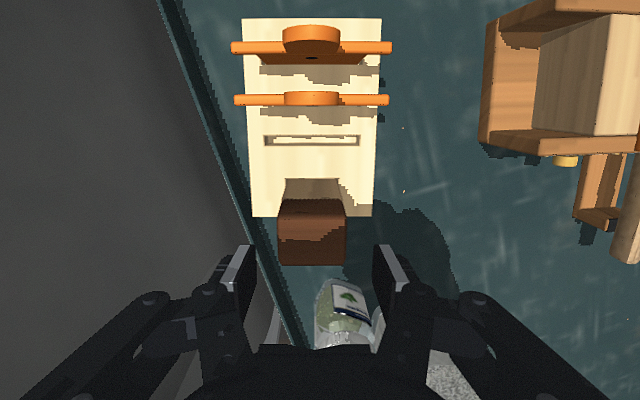

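```bash
python3 - <<'E'
from vf import *
s={'tcp_pos':np.array([0.4191,0.3673,0.137]),'eef_rot':np.array([3.1354,0.0565,-0.0094])}
for z in (.112,.116,.12):
  h=onz('wrist',[(280,202),(344,201),(346,263),(278,264)],z,s); print(h[:,:2].ravel(),h.mean(0),np.linalg.norm(h-np.roll(h,1,0),axis=1))
E
```

```text
[0.4397 0.3879 0.4416 0.3514 0.4021 0.3476 0.4    0.389 ] [0.4208 0.369  0.112 ] [0.0398 0.0365 0.0397 0.0415]
[0.441  0.3875 0.4428 0.3519 0.4042 0.3482 0.4022 0.3886] [0.4226 0.369  0.116 ] [0.0388 0.0357 0.0388 0.0405]
[0.4423 0.3871 0.444  0.3524 0.4064 0.3487 0.4044 0.3882] [0.4243 0.3691 0.12  ] [0.0379 0.0348 0.0378 0.0395]
```

>>> move_arm([
  [0,0,0,0,-0.5,25,68],
  [0,0,0,0,-0.5,45,68],
  [0,0,0,0,-0.5,56,68],
  [0,0,0,0,-0.5,56,68],
  [0,0,0,0,-0.5,56,0],
], squeeze=90)

```text
t: 19.25
tcp_pos: [0.4207, 0.37, 0.0847]
eef_rot: [3.141, 0.056, -0.002]
force: [0.1, -1.0, -0.5]
finger_gap: 0.556
```

>>> move_arm([
  [0,0,0,0,0,0,0],
  [0,0,0,0,0,0,0],
  [0,0,0,0,0,0,0],
  [0,0,0,0,0,0,0],
])

```text
t: 19.58
tcp_pos: [0.421, 0.3704, 0.0853]
eef_rot: [-3.14, -0.056, 0.0]
force: [-0.8, -1.3, 5.9]
finger_gap: 0.46
```

```bash
python3 -c "
from vf import *
s=bot.state(); print(s['force'],s['wrist_torque'],s['tcp_pos'],s['eef_rot'])
"
```

```text
[-0.8044 -1.2533  5.9241] [-0.125   0.0668 -0.0242] [0.421  0.3704 0.0853] [-3.1401 -0.0563  0.0005]
```

>>> move_arm([
  [0,0,0,0,0,-15,0],
  [0,0,0,0,0,-45,0],
  [0,0,0,0,0,-85,0],
  [0,0,0,0,0,-120,0],
  [0,0,0,0,0,-140,0],
])

```text
t: 20.0
tcp_pos: [0.4216, 0.3707, 0.228]
eef_rot: [-3.138, -0.056, -0.002]
force: [1.2, 1.0, -0.5]
finger_gap: 0.456
```

```bash
python3 -c "
from vf import *
s,im=snap('wrist','w20'); print(s['tcp_pos'],s['eef_rot'],s['force'],s['finger_gap'])
print(V2W([[40,0,0]]))
go(V2W([[40,0,0]])[0][:2].tolist()+[.22],95)
"
```

```text
[0.4216 0.3707 0.228 ] [-3.1381 -0.056  -0.0019] [ 1.1945  0.9861 -0.48  ] 0.45553689619642734
[[0.5251 0.1366 0.02  ]]
turn [ -0.1   -0.51 -92.96] shift [ 93.7 238.8   9.5] rows 13.0 t 20.05 tcp [0.4229 0.3719 0.2307]
```

View pics/w20.png

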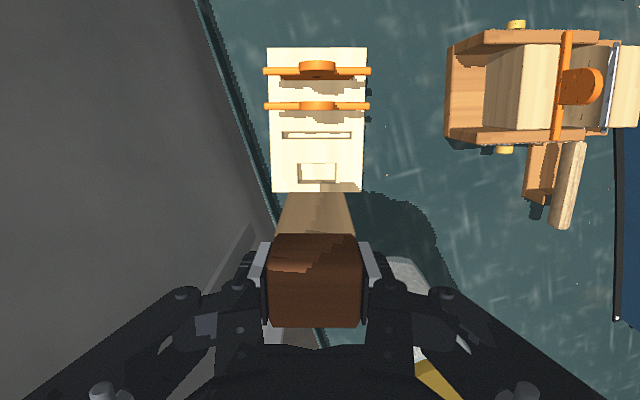

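>>> move_arm([
  [0,0,-7,7,18,0,0],
  [0,0,-14,14,36,0,0],
  [0,0,-21,21,55,0,0],
  [0,0,-28,28,74,0,0],
  [0,0,-35,36,93,0,0],
])

```text
t: 20.47
tcp_pos: [0.4595, 0.2774, 0.2237]
eef_rot: [2.975, 1.008, -0.004]
force: [-0.5, -0.3, -0.4]
finger_gap: 0.453
```

```bash
python3 -c "
from vf import *
go(V2W([[34.2,0,0]])[0][:2].tolist()+[.22],95)
"
```

```text
turn [ -0.11   0.12 -57.56] shift [-36.5 156.6   3.7] rows 8.0 t 20.4667 tcp [0.4595 0.2774 0.2237]
```

>>> move_arm([
  [0,0,-7,-5,20,0,0],
  [0,0,-14,-10,40,0,0],
  [0,0,-21,-14,60,0,0],
  [0,0,-28,-19,80,0,0],
  [0,0,-35,-23,100,0,0],
])

```text
t: 20.88
tcp_pos: [0.5015, 0.1835, 0.2237]
eef_rot: [-2.534, -1.855, 0.004]
force: [0.4, 0.1, -0.4]
finger_gap: 0.453
```

```bash
python3 -c "
from vf import *
go(V2W([[34.2,0,0]])[0][:2].tolist()+[.20],95)
"
```

```text
turn [ -0.13   0.08 -22.59] shift [-42.9  38.9  23.7] rows 3.2 t 20.8833 tcp [0.5015 0.1835 0.2237]
```

>>> move_arm([
  [0,0,-7,-13,12,0,0],
  [0,0,-14,-26,24,5,0],
  [0,0,-21,-38,35,15,0],
  [0,0,-22,-40,37,20,0],
  [0,0,-22,-40,37,22,0],
])

```text
t: 21.3
tcp_pos: [0.524, 0.1338, 0.2009]
eef_rot: [-2.146, -2.292, 0.006]
force: [0.0, 0.7, -1.1]
finger_gap: 0.455
```

>>> move_arm([
  [0,0,0,0,0,0,0],
  [0,0,0,0,0,0,0],
])

```text
t: 21.47
tcp_pos: [0.5239, 0.1365, 0.2017]
eef_rot: [-2.141, -2.297, 0.004]
force: [-0.2, -0.1, -1.1]
finger_gap: 0.455
```

```bash
python3 -c "
from vf import *
go(V2W([[34.2,0,0]])[0][:2].tolist()+[.17],95)
s,im=snap('wrist','w21'); print(s['tcp_pos'],s['eef_rot'],W2V(s['tcp_pos'][None]),s['q'])
"
```

```text
turn [-0.16  0.04 -0.95] shift [-5.7  1.4 31.7] rows 0.8 t 21.4667 tcp [0.5239 0.1365 0.2017]
[0.5239 0.1365 0.2017] [-2.1407 -2.2975  0.0038] [[ 39.91     1.2234 181.7137]] [-0.5936  0.3244  0.3369  1.9153 -0.1321  0.926  -0.1225]
```

View pics/w21.png

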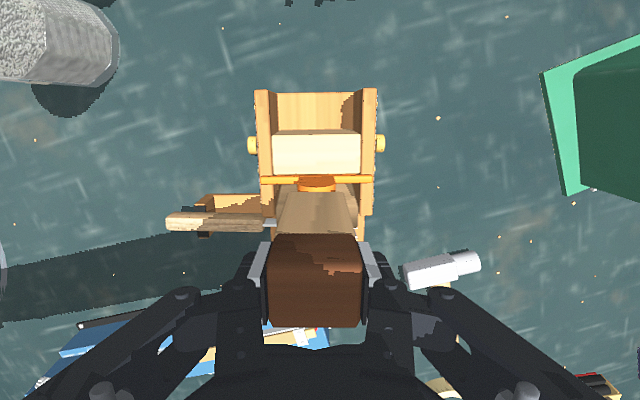

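```bash
python3 - <<'E'
from vf import *
s={'tcp_pos':np.array([0.5239,0.1365,0.2017]),'eef_rot':np.array([-2.1407,-2.2975,0.0038])}
im=cv2.imread('pics/w21.png'); cv2.imwrite('pics/w21z.png',cv2.resize(im[120:340,230:400],None,fx=3.5,fy=2.7,interpolation=cv2.INTER_CUBIC))
E
```

```text
(no output)
```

View pics/w21z.png

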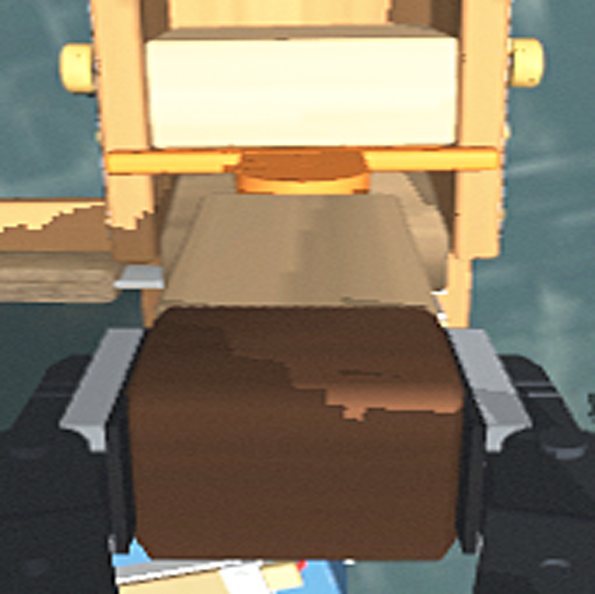

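```bash
python3 - <<'E'
from vf import *
s={'tcp_pos':np.array([0.5239,0.1365,0.2017]),'eef_rot':np.array([-2.1407,-2.2975,0.0038])}
for dz in (-.003,0,.003):
    print(dz,(W2V(onz('wrist',[(314,234),(314,262.6),(314,192.2),(314,192.2),(230+160/3.5,234),(230+430/3.5,234)],np.array([.2024,.2324,.1434,.1274,.2024,.2024])+dz,s))-W2V(s['tcp_pos'][None]))[:,:2])
print(W2V(onz('wrist',[(314,175),(314,182.5),(314,172)],[.102,.088,.086],s)))
E
```

```text
-0.003 [[ 11.9077  -0.2416]
 [ 11.776   -0.3238]
 [ 17.8207  -0.1747]
 [ 13.4341  -0.0564]
 [ 12.1937  19.3044]
 [ 11.5816 -20.0641]]
0 [[ 13.1866  -0.2715]
 [ 13.3915  -0.3592]
 [ 18.6431  -0.1969]
 [ 14.2566  -0.0786]
 [ 13.4667  18.8706]
 [ 12.8672 -19.6844]]
0.003 [[ 14.4656  -0.3013]
 [ 15.007   -0.3947]
 [ 19.4656  -0.2191]
 [ 15.079   -0.1007]
 [ 14.7397  18.4369]
 [ 14.1529 -19.3046]]
[[61.5833  1.0937 82.    ]
 [52.0217  1.293  68.    ]
 [60.7575  1.1525 66.    ]]
```

>>> move_arm([
  [0,0,-1,-5,1.3,10,0],
  [0,0,-1,-8,1.3,25,0],
  [0,0,-1,-8,1.3,32,0],
  [0,0,-1,-8,1.3,32,0],
  [0,0,-1,-8,1.3,32,0],
])

```text
t: 21.93
tcp_pos: [0.5296, 0.1196, 0.1784]
eef_rot: [2.122, 2.307, -0.004]
force: [-13.4, -25.4, 58.6]
finger_gap: 0.456
```

```bash
python3 -c "
from vf import *
s,im=snap('wrist','w22'); print(s['tcp_pos'],s['eef_rot'],W2V(s['tcp_pos'][None]),s['force'])
cv2.imwrite('pics/w22z.png',cv2.resize(im[120:340,230:400,::-1],None,fx=3.5,fy=2.7,interpolation=cv2.INTER_CUBIC))
go(V2W([[32,0,0]])[0][:2].tolist()+[.17],95)
"
```

```text
[0.5296 0.1196 0.1784] [ 2.1217  2.3073 -0.0039] [[ 22.5981  -2.9554 158.3859]] [-13.3738 -25.3642  58.6017]
turn [ 0.17  0.39 -0.2 ] shift [ 9.4 -3.   8.3] rows 0.3 t 21.9833 tcp [0.5296 0.1196 0.1784]
```

View pics/w22z.png

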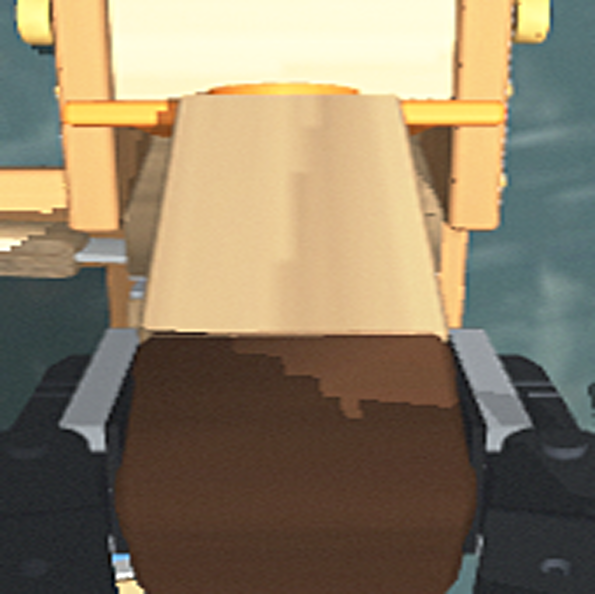

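>>> move_arm([
  [0,0,0,0,0,-15,0],
  [0,0,0,0,0,-30,0],
  [0,0,0,0,0,-30,0],
  [0,0,0,0,0,-30,0],
])

```text
t: 22.32
tcp_pos: [0.5265, 0.1284, 0.2005]
eef_rot: [-2.12, -2.318, 0.0]
force: [-0.3, 0.4, -1.2]
finger_gap: 0.457
```

```bash
python3 -c "
from vf import *
s,im=snap('wrist','w23'); print(s['tcp_pos'],s['eef_rot'],W2V(s['tcp_pos'][None]),s['force'],s['finger_gap'])
cv2.imwrite('pics/w23z.png',cv2.resize(im[70:340,200:430,::-1],None,fx=2.6,fy=2.2,interpolation=cv2.INTER_CUBIC))
"
```

```text
[0.5265 0.1284 0.2005] [-2.1199 -2.3183  0.0003] [[ 31.7114  -0.6778 180.5313]] [-0.2501  0.3787 -1.2473] 0.45662366422206446
```

View pics/w23z.png

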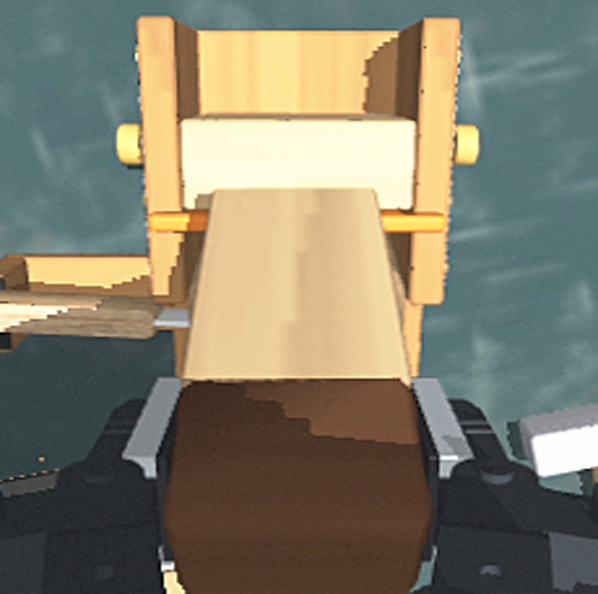

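```bash
python3 - <<'E'
from vf import *
from scipy.optimize import least_squares
def mk(s):
    T=R.from_rotvec(s['eef_rot']).as_matrix()
    def f(p,y=0):
        th,px,pz=p; out=[]
        for a in [(16.5,-15),(16.5,-74)]:
            x,z=a[0]-px,a[1]-pz; c,sn=np.cos(th),np.sin(th)
            X,Zz=x*c-z*sn, z*c+x*sn
            out.append(s['tcp_pos']+T@np.array([X/1000,0,-.019-Zz/1000]))
        return np.array(out)
    return f
for s,rows in [({'tcp_pos':np.array([0.5239,0.1365,0.2017]),'eef_rot':np.array([-2.1407,-2.2975,0.0038])},(234.1,192.2)),
 ({'tcp_pos':np.array([0.5265,0.1284,0.2005]),'eef_rot':np.array([-2.1199,-2.3183,0.0003])},(242.7,155.5)),
 ({'tcp_pos':np.array([.4216,.3707,.228]),'eef_rot':np.array([-3.1381,-.056,-.0019])},(234,192))]:
    f=mk(s)
    for pz in (0,3,6):
        r=least_squares(lambda q: proj('wrist',f((q[0],q[1],pz)),s)[:,1]-rows,[0,2],x_scale=[.1,1])
        print(pz,np.degrees(r.x[0]),r.x[1],r.fun)
E
```

```text
0 4.780651890326755 2.652300874820018 [-0. -0.]
3 5.240507747285988 4.329869393857807 [-0.  0.]
6 5.705790819876652 6.070407683427474 [-0. -0.]
0 35.28738919614021 11.865320895168722 [-0. -0.]
3 37.60306118181796 17.84634543228167 [0. 0.]
6 40.55710204040184 25.470307212625467 [ 0. -0.]
0 4.8614659923175365 2.608656901257399 [-0. -0.]
3 5.3227251491588286 4.290378901765077 [ 0. -0.]
6 5.789458187310716 6.035335773842459 [0. 0.]
```

>>> move_arm([
  [0,0,0,-5,0,-15,0],
  [0,-6,0,-12,-1,-30,0],
  [0,-12,0,-18,-1,-35,0],
  [0,-18,0,-20,-1,-35,0],
  [0,-24,0,-20,-1,-35,0],
])

```text
t: 22.78
tcp_pos: [0.5273, 0.1071, 0.2349]
eef_rot: [1.891, 2.065, -0.408]
force: [-0.2, 0.7, -0.6]
finger_gap: 0.456
```

>>> move_arm([
  [0,0,0,0,0,0,0],
  [0,0,0,0,0,0,0],
  [0,0,0,0,0,0,0],
])

```text
t: 23.03
tcp_pos: [0.5267, 0.1065, 0.234]
eef_rot: [1.895, 2.071, -0.407]
force: [0.4, 0.5, 0.5]
finger_gap: 0.457
```

```bash
python3 -c "
from vf import *
s,im=snap('wrist','w24'); print(s['tcp_pos'],s['eef_rot'],W2V(s['tcp_pos'][None]),s['q'],s['finger_gap'])
A=R.from_rotvec(s['eef_rot']); print(A.as_matrix())
s,im=snap('side','s24')
cv2.imwrite('pics/s24z.png',cv2.resize(im[100:240,220:400,::-1],None,fx=4.2,fy=4.2,interpolation=cv2.INTER_CUBIC))
"
```

```text
[0.5267 0.1065 0.234 ] [ 1.8952  2.0706 -0.407 ] [[  9.8565   1.0133 214.0364]] [-0.8217  0.3666  0.4235  1.857   0.2767  1.1057 -0.4688] 0.4573430009375258
[[-0.0815  0.9962  0.0321]
 [ 0.9099  0.0875 -0.4055]
 [-0.4068 -0.0038 -0.9135]]
```

View pics/w24.png

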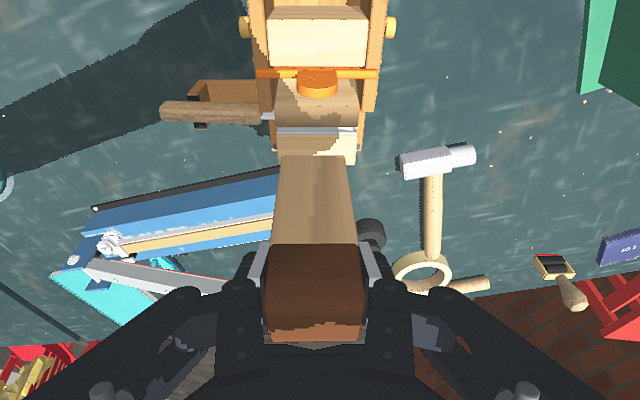

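View pics/s24z.png

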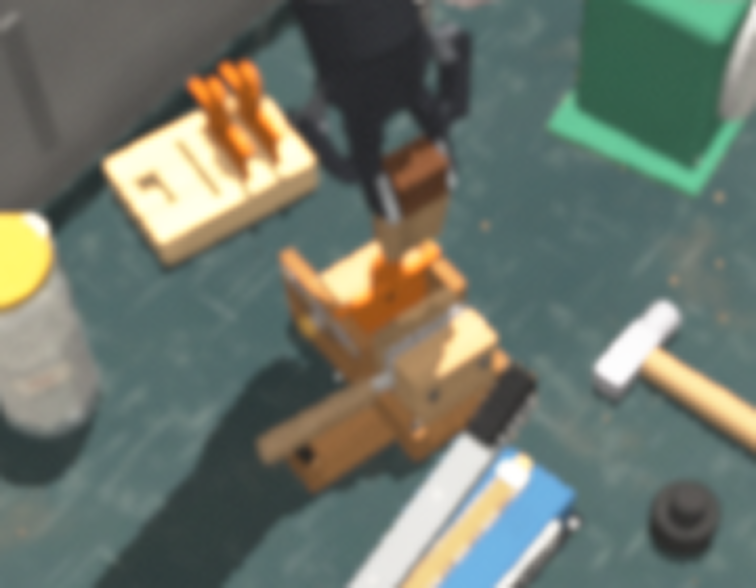

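```bash
python3 -c "
import cv2
im=cv2.imread('pics/w24.png'); cv2.imwrite('pics/w24z.png',cv2.resize(im[140:350,240:390],None,fx=4,fy=2.8,interpolation=cv2.INTER_CUBIC))
"
```

```text
(no output)
```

View pics/w24z.png

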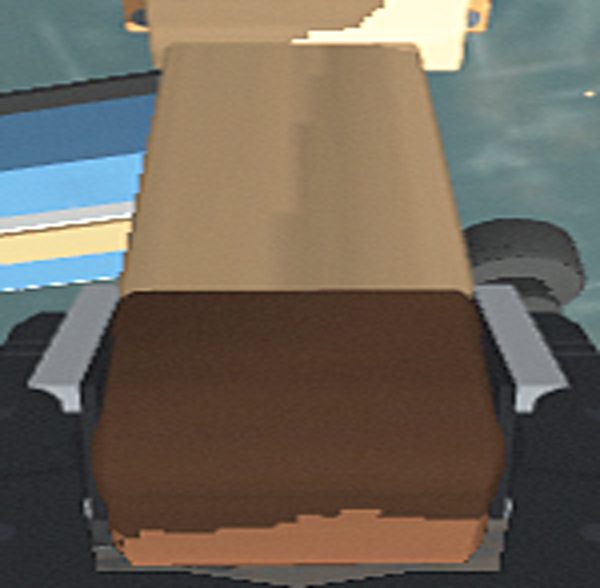

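```bash
cat > wf.py <<'E'
from vf import *
from scipy.optimize import least_squares
Hh=get_calibration('wrist')['hand_eye']
S0={'tcp_pos':np.zeros(3),'eef_rot':np.array([1e-12,0,0])}
def wpts(q,names):
    th,hx,hz,py,w=q; D={'A':(16.5,-15),'B':(16.5,-74),'C':(16.5,15),'D':(-16.5,15),'T':(5.5,-90)}
    out=[]
    for n in names:
        x,z=D[n]; c,sn=np.cos(th),np.sin(th)
        X,Z=x*c-z*sn+hx, z*c+x*sn+hz     # tool: x, up(-z)
        for k in (1,-1): out.append([X/1000,(py-k*w/2)/1000,-Z/1000])
    return np.array(out)   # tool frame; left = -y? 
def fitw(obs,w=None):
    names=list(obs); o=np.array([p for n in names for p in obs[n]],float)
    f=lambda q:(proj('wrist',wpts(q,names),S0)-o).ravel()
    r=least_squares(f,[0.1,0,20,0,40],x_scale=[.1,3,3,1,3],loss='soft_l1')
    return r.x,r.fun.reshape(-1,2)
E
python3 - <<'E'
from wf import *
for o in [{'A':[(270.5,244.3),(358,244)],'B':[(282,155.7),(343.75,156)]},{'A':[(270.5,244.3),(358,244)],'B':[(282,155.7),(343.75,156)],'C':[(263,299),(365.5,299)]}]:
    q,r=fitw(o); print('deg',np.degrees(q[0]),q[1:]);print(r.round(1).tolist())
Z=lambda x,y:(230+x/3.5,120+y/2.7)
q,r=fitw({'A':[Z(160,308),Z(430,308)],'B':[Z(207,196),Z(398,196)],'C':[Z(130,385),Z(462,385)]}); print('w21 deg',np.degrees(q[0]),q[1:]);print(r.round(1).tolist())
E
```

```text
deg 23.072219714476876 [ 6.1725 50.7178 -0.0435 30.9882]
[[-0.5, -0.2], [-0.6, 0.2], [0.9, 0.2], [0.9, -0.2]]
deg 32.89011770572846 [-8.5895 11.6086  0.1644 41.8374]
[[-0.1, -5.2], [0.0, -4.9], [-2.6, 0.6], [5.2, 0.3], [1.0, 0.7], [-1.0, 0.7]]
w21 deg 4.685429661539706 [-6.7596  6.3105  0.3821 40.9946]
[[0.0, -2.5], [0.7, -2.5], [-3.7, 0.5], [-0.2, 0.5], [0.7, 0.6], [-0.4, 0.6]]
```

```bash
cat >> wf.py <<'E'
def fitw2(obs,useC=True):
    names=[n for n in obs]; o=np.array([p for n in names for p in obs[n]],float)
    W=np.ones_like(o)
    for i,n in enumerate(names):
        if n=='B': W[2*i:2*i+2,0]=0
        if n=='C' : W[2*i:2*i+2,1]=.2
    f=lambda q:((proj('wrist',wpts([*q,40],names),S0)-o)*W).ravel()
    r=least_squares(f,[0.1,0,20,0],x_scale=[.1,3,3,1])
    return r.x,(proj('wrist',wpts([*r.x,40],names),S0)-o)
E
python3 - <<'E'
from wf import *
oA={'A':[(270.5,244.3),(358,244)],'B':[(282,155.7),(343.75,156)]}
oC=dict(oA,C=[(263,299),(365.5,299)])
Z=lambda x,y:(230+x/3.5,120+y/2.7)
p={'A':[Z(160,308),Z(430,308)],'B':[Z(207,196),Z(398,196)]}
pC=dict(p,C=[Z(130,385),Z(462,385)])
for o in (oA,oC,p,pC):
    q,r=fitw2(o); print('deg',np.degrees(q[0]),q[1:],r.round(1).tolist())
E
```

```text
deg 34.05256891272333 [-8.3032 17.606   0.1712] [[0.0, -0.1], [0.0, 0.1], [-2.4, 0.2], [5.0, -0.2]]
deg 33.2079252768734 [-7.6019 18.6995  0.1633] [[-0.3, -0.7], [0.3, -0.4], [-2.4, 0.4], [5.1, 0.0], [0.5, 9.5], [-0.5, 9.5]]
deg 5.999947744190123 [-7.2686  8.7233  0.2017] [[-0.0, 0.0], [-0.0, -0.0], [-3.7, 0.0], [-0.7, -0.0]]
deg 5.480477798359701 [-6.3843 10.2081  0.2602] [[-0.2, -0.4], [0.5, -0.4], [-3.8, 0.2], [-0.4, 0.2], [0.2, 5.0], [-0.4, 5.0]]
```

```bash
cat >> h.py <<'E'
def got(p,yaw,tilt,s=None):
    s=s or bot.state(); A=R.from_rotvec(s['eef_rot'])
    B=R.from_euler('z',yaw,degrees=True)*R.from_euler('x',180,degrees=True)*R.from_euler('y',tilt,degrees=True)
    d=A.inv().apply(np.array(p)-s['tcp_pos'])*1000; r=np.degrees((A.inv()*B).as_rotvec())
    print('turn',r.round(2),'shift',d.round(1),'t',s['t'],'tcp',s['tcp_pos'].round(4),'f',s['force'].round(1))
E
python3 -c "
from vf import *
got(V2W([[29,0,0]])[0][:2].tolist()+[.22],95,-30)"
```

```text
turn [-0.17 -6.01 -0.03] shift [24.5  0.6  5.3] t 23.1333 tcp [0.5272 0.1055 0.2348] f [-0.5  0.5 -0. ]
```

>>> move_arm([
  [0,-3,0,10,0.6,0,0],
  [0,-6,0,20,0.6,3,0],
  [0,-6,0,24,0.6,5,0],
  [0,-6,0,24,0.6,5,0],
  [0,-6,0,24,0.6,5,0],
])

```text
t: 23.55
tcp_pos: [0.526, 0.1256, 0.2206]
eef_rot: [1.834, 2.001, -0.495]
force: [0.6, -1.2, -0.5]
finger_gap: 0.454
```

```bash
python3 -c "
from vf import *
got(V2W([[29,0,0]])[0][:2].tolist()+[.142],95,-30)
s,im=snap('wrist','w25'); print(s['tcp_pos'],s['eef_rot'],W2V(s['tcp_pos'][None]),s['q'],s['finger_gap'])
s,im=snap('side','s25')
cv2.imwrite('pics/s25z.png',cv2.resize(im[110:210,260:380,::-1],None,fx=6,fy=6,interpolation=cv2.INTER_CUBIC))
P=[[58.7,-37.5,66],[58.7,37.5,66],[51.7,15,109],[28,37.5,66],[28,-37.5,66]]
print(proj('wrist',V2W(P),s) if 0 else '')
"
```

```text
turn [-0.15  0.02  0.03] shift [39.4  0.2 68. ] t 23.55 tcp [0.526  0.1256 0.2206] f [ 0.6 -1.2 -0.5]
[0.526  0.1256 0.2206] [ 1.8341  2.0012 -0.4946] [[ 28.9066   0.0326 200.611 ]] [-0.8905  0.4348  0.4268  1.8363  0.3355  1.1416 -0.5706] 0.453712170569367
```

View pics/w25.png

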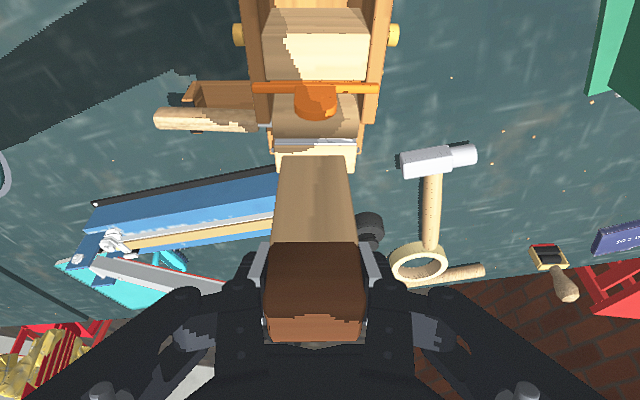

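View pics/s25z.png

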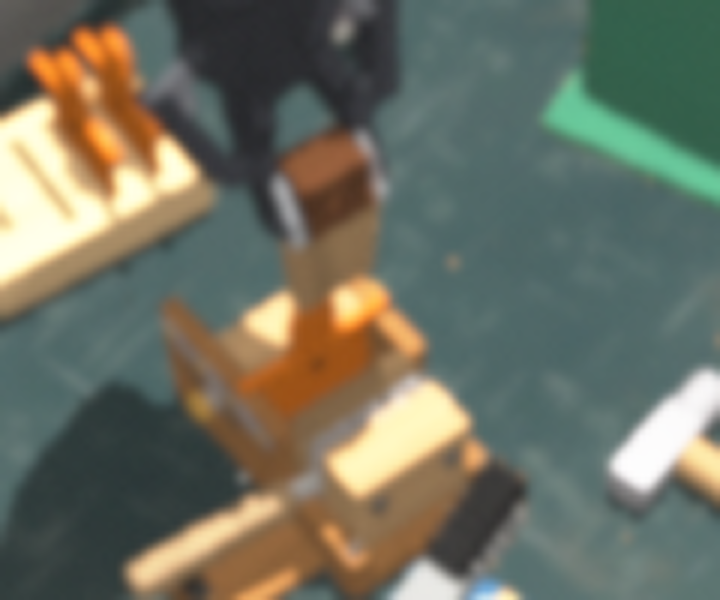

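>>> move_arm([
  [0,0,0,5,0,9,0],
  [0,0,0,10,0,18,0],
  [0,0,0,15,0,26,0],
  [0,0,0,20,0,34,0],
  [0,0,0,20,0,34,0],
])

```text
t: 24.07
tcp_pos: [0.5244, 0.1269, 0.1785]
eef_rot: [1.831, 2.003, -0.5]
force: [-0.5, -0.8, -0.8]
finger_gap: 0.457
```

```bash
python3 -c "
from vf import *
got(V2W([[29,0,0]])[0][:2].tolist()+[.142],95,-30)
s,im=snap('wrist','w26'); print(s['tcp_pos'],s['eef_rot'],W2V(s['tcp_pos'][None]),s['finger_gap'])
cv2.imwrite('pics/w26z.png',cv2.resize(im[0:270,200:430,::-1],None,fx=2.6,fy=2.2,interpolation=cv2.INTER_CUBIC))
"
```

```text
turn [-0.27  0.17  0.23] shift [17.2  1.7 32.2] t 24.0667 tcp [0.5244 0.1269 0.1785] f [-0.5 -0.8 -0.8]
[0.5244 0.1269 0.1785] [ 1.8306  2.0033 -0.4999] [[ 30.3099   1.5288 158.4792]] 0.45680518443532203
```

View pics/w26z.png

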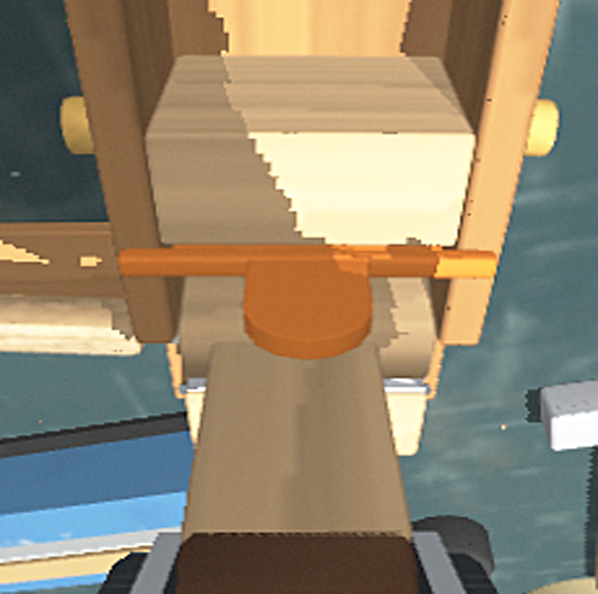

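>>> move_arm([
  [0,0,0,3,1,6,0],
  [0,0,0,6,1,12,0],
  [0,0,0,9,1,17,0],
  [0,0,0,9,1,17,0],
])

```text
t: 24.45
tcp_pos: [0.5261, 0.1265, 0.1604]
eef_rot: [1.831, 2.003, -0.497]
force: [-1.4, -0.1, -1.2]
finger_gap: 0.457
```

```bash
python3 -c "
from vf import *
got(V2W([[29,0,0]])[0][:2].tolist()+[.142],95,-30)
s=bot.state(); print(W2V(s['tcp_pos'][None]),s['wrist_torque'])
"
```

```text
turn [-0.18  0.11  0.17] shift [ 8.6 -0.  16.3] t 24.45 tcp [0.5261 0.1265 0.1604] f [-1.4 -0.1 -1.2]
[[ 29.7639  -0.0924 140.4103]] [0.6125 0.0847 0.0352]
```

>>> move_arm([
  [0,0,0,3,0,5,0],
  [0,0,0,5,0,9,0],
  [0,0,0,7,0,13,0],
  [0,0,0,7,0,13,0],
])

```text
t: 24.78
tcp_pos: [0.5263, 0.126, 0.146]
eef_rot: [1.831, 2.003, -0.496]
force: [0.7, 0.7, -0.3]
finger_gap: 0.453
```

```bash
python3 -c "
from vf import *
got(V2W([[29,0,0]])[0][:2].tolist()+[.142],95,-30)
s,im=snap('wrist','w27'); print(W2V(s['tcp_pos'][None]),s['wrist_torque'])
cv2.imwrite('pics/w27z.png',cv2.resize(im[0:270,200:430,::-1],None,fx=2.6,fy=2.2,interpolation=cv2.INTER_CUBIC))
"
```

```text
turn [-0.15  0.1   0.16] shift [ 1.7 -0.2  3.6] t 24.7833 tcp [0.5263 0.126  0.146 ] f [ 0.7  0.7 -0.3]
[[ 29.3082  -0.213  126.0115]] [ 0.5783  0.0274 -0.0232]
```

View pics/w27z.png

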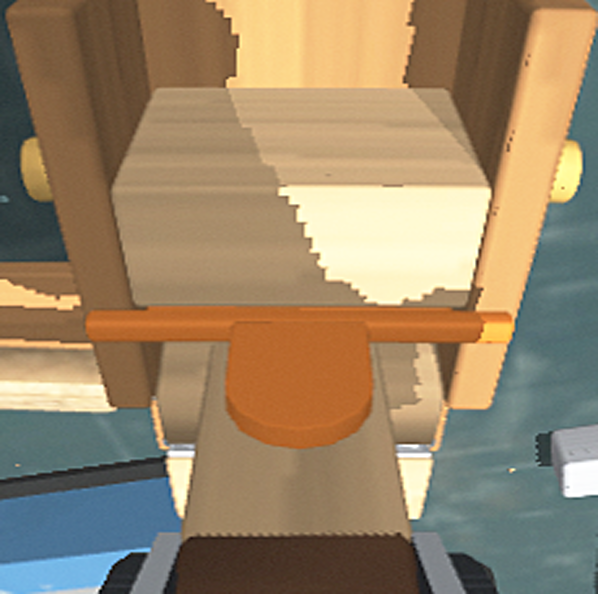

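>>> move_arm([
  [0,0,0,1.5,0,3,0],
  [0,0,0,3,0,6,0],
  [0,0,0,4.5,0,9,0],
  [0,0,0,4.5,0,9,0],
])

```text
t: 25.17
tcp_pos: [0.5269, 0.126, 0.1365]
eef_rot: [1.831, 2.003, -0.494]
force: [-0.0, 1.2, -0.9]
finger_gap: 0.454
```

```bash
python3 -c "
from vf import *
got(V2W([[29,0,0]])[0][:2].tolist()+[.13],95,-30)
s=bot.state(); print(W2V(s['tcp_pos'][None]),s['wrist_torque'])
"
```

```text
turn [-0.07  0.05  0.15] shift [ 3.1 -0.8  5.8] t 25.1667 tcp [0.5269 0.126  0.1365] f [-0.   1.2 -0.9]
[[ 29.2403  -0.8053 116.5336]] [ 0.7091  0.0396 -0.0121]
```

>>> move_arm([
  [0,0,0,1,-0.5,2,0],
  [0,0,0,2,-0.5,4,0],
  [0,0,0,3.5,-0.5,7,0],
  [0,0,0,3.5,-0.5,7,0],
])

```text
t: 25.5
tcp_pos: [0.5276, 0.1281, 0.1295]
eef_rot: [1.831, 2.005, -0.486]
force: [0.2, 6.6, 2.7]
finger_gap: 0.457
```

```bash
python3 -c "
from vf import *
got(V2W([[29,0,0]])[0][:2].tolist()+[.13],95,-30)
s,im=snap('side','s28'); print(W2V(s['tcp_pos'][None]),s['wrist_torque'])
cv2.imwrite('pics/s28z.png',cv2.resize(im[110:210,260:380,::-1],None,fx=6,fy=6,interpolation=cv2.INTER_CUBIC))
"
```

```text
turn [ 0.17 -0.18  0.16] shift [-2.2 -1.7  0.7] t 25.5 tcp [0.5276 0.1281 0.1295] f [0.2 6.6 2.7]
[[ 31.258   -1.7211 109.4845]] [ 1.4413 -0.0907  0.0881]
```

View pics/s28z.png

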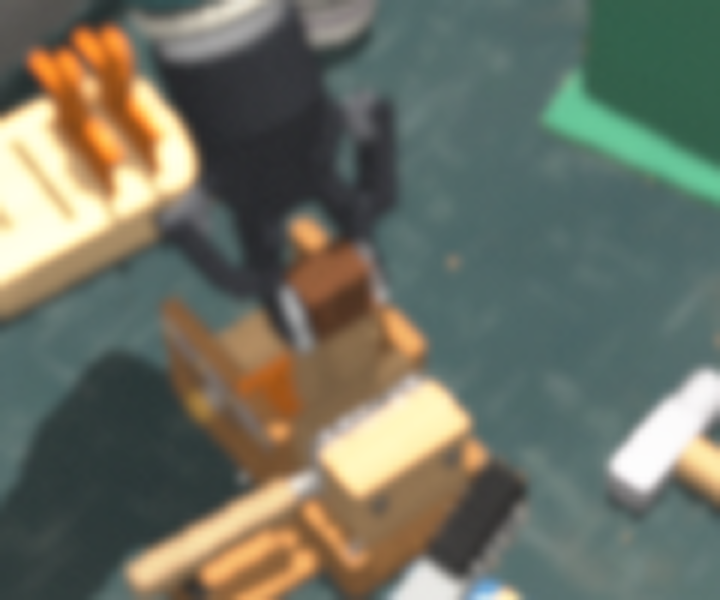

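>>> move_arm([
  [0,0,0,1.5,0,-1,0],
  [0,0,0,1.5,0,-1,50],
  [0,0,0,1.5,0,-1,60],
  [0,0,0,1.5,0,-1,70],
  [0,0,0,1.5,0,-1,70],
])

```text
t: 25.97
tcp_pos: [0.5259, 0.1262, 0.1291]
eef_rot: [1.832, 2.001, -0.496]
force: [-0.1, -0.1, -0.4]
finger_gap: 0.698
```

>>> move_arm([
  [0,0,0,0,0,-15,70],
  [0,0,0,0,0,-45,70],
  [0,0,0,0,0,-80,70],
  [0,0,0,0,0,-100,70],
  [0,0,0,0,0,-100,70],
])

```text
t: 26.38
tcp_pos: [0.5236, 0.1802, 0.219]
eef_rot: [1.83, 2.005, -0.484]
force: [1.2, 1.4, -0.8]
finger_gap: 0.696
```

```bash
python3 -c "
from vf import *
s,im=snap('wrist','w29'); print(s['tcp_pos'],s['eef_rot'],W2V(s['tcp_pos'][None]),s['finger_gap'],s['force'])
s2,im=snap('side','s29')
cv2.imwrite('pics/s29z.png',cv2.resize(im[110:210,260:380,::-1],None,fx=6,fy=6,interpolation=cv2.INTER_CUBIC))
"
```

```text
[0.5236 0.1802 0.219 ] [ 1.8304  2.0046 -0.4837] [[ 83.5495  -2.3094 198.9858]] 0.6960821315722022 [ 1.1759  1.4317 -0.7828]
```

View pics/w29.png

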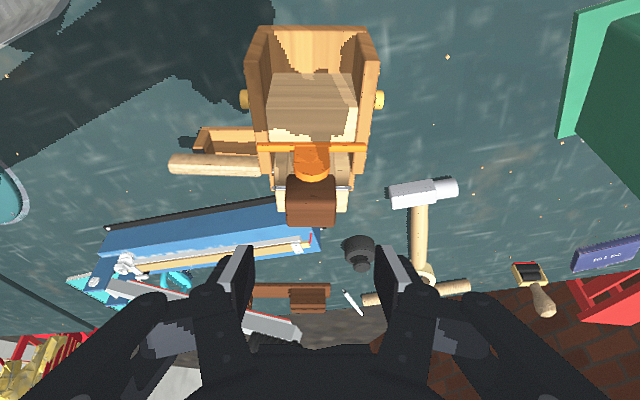

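View pics/s29z.png

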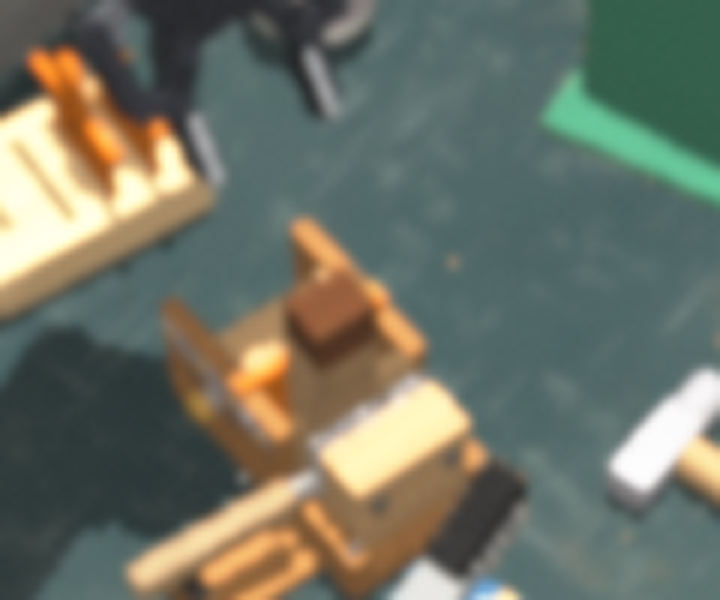

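```bash
python3 -c "
from vf import *
got(V2W([[20,0,0]])[0][:2].tolist()+[.24],95,0)"
```

```text
turn [-0.09 30.04  0.1 ] shift [-64.2  -0.5   9.2] t 26.4833 tcp [0.5219 0.1767 0.2158] f [-0.4 -1.1 -1.7]
```

>>> move_arm([
  [0,7,0,-14,0,-5,70],
  [0,14,0,-28,0,-5,70],
  [0,21,0,-42,0,0,70],
  [0,28,0,-56,0,5,70],
  [0,30,0,-64,0,9,70],
])

```text
t: 26.9
tcp_pos: [0.5276, 0.1099, 0.2402]
eef_rot: [-2.132, -2.305, -0.0]
force: [0.1, -1.5, 0.8]
finger_gap: 0.697
```

>>> move_arm([
  [0,0,0,0,0,0,70],
  [0,0,0,0,0,0,70],
  [0,0,0,0,0,0,70],
])

```text
t: 27.15
tcp_pos: [0.5265, 0.1175, 0.2387]
eef_rot: [-2.119, -2.316, 0.008]
force: [-0.3, 0.5, -0.0]
finger_gap: 0.704
```

```bash
python3 -c "
from vf import *
s,im=snap('wrist','w30'); print(s['tcp_pos'],s['eef_rot'],W2V(s['tcp_pos'][None]),s['joint_vel'])
got(V2W([[35,0,0]])[0][:2].tolist()+[.2],95,0)
cv2.imwrite('pics/w30z.png',cv2.resize(im[80:290,220:410,::-1],None,fx=3,fy=2.8,interpolation=cv2.INTER_CUBIC))
"
```

```text
[0.5265 0.1175 0.2387] [-2.1195 -2.3165  0.0078] [[ 20.8221   0.3359 218.7446]] [-0.0281  0.0059 -0.0111 -0.01   -0.0011 -0.0001  0.0035]
turn [-0.27  0.11  0.18] shift [13.4  0.5 38.8] t 27.2 tcp [0.5265 0.1183 0.2388] f [-0.7  0.4 -0.5]
```

View pics/w30z.png

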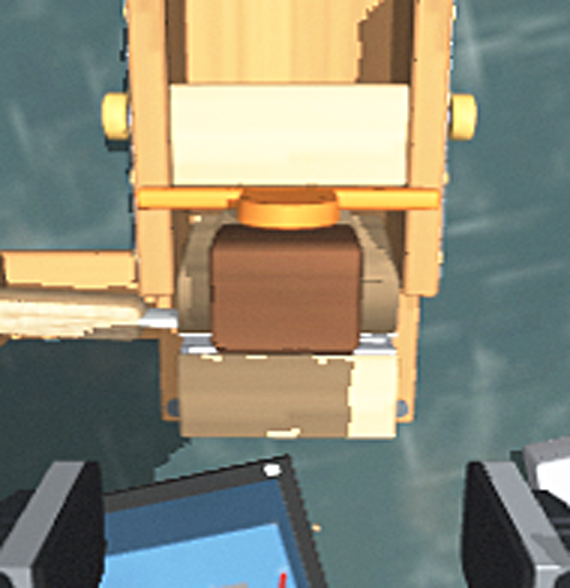

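```bash
python3 - <<'E'
from vf import *
s={'tcp_pos':np.array([0.5265,0.1175,0.2387]),'eef_rot':np.array([-2.1195,-2.3165,0.0078])}
Z=lambda x,y:(220+x/3,80+y/2.8)
for z in (.15,.155,.16,.165,.17):
    p=W2V(onz('wrist',[Z(212,300),Z(361,300),Z(286,236),Z(286,350),Z(213,350),Z(358,350)],z,s)); print(z,p[0,1]-p[1,1],p[4,1]-p[5,1],(p[0,1]+p[1,1])/2,p[2,0],p[3,0])
print(W2V(onz('wrist',[Z(286,183),Z(286,205)],[.086,.102-.0],s)), W2V(onz('wrist',[Z(190,350),Z(190,338),Z(380,335),Z(380,345)],.086,s)))
E
```

```text
0.15 38.5573976676815 38.17928749228501 -0.46766763689666213 52.98926134423005 20.51080512335844
0.155 37.72451851667775 37.354575907064344 -0.4656349200624543 53.89277772938927 22.11588931857306
0.16 36.89163936567422 36.52986432184357 -0.4636022032282501 54.796294114548516 23.72097351378768
0.165 36.05876021467047 35.70515273662279 -0.4615694863940387 55.699810499707745 25.326057709002296
0.17 35.22588106366673 34.880441151402124 -0.4595367695598309 56.603326884866995 26.93114190421693
[[59.6853 -0.2305 66.    ]
 [54.486  -0.2564 82.    ]] [[ -0.1341  31.904   66.    ]
 [  4.3886  31.7795  66.    ]
 [  5.697  -31.7924  66.    ]
 [  1.9431 -31.913   66.    ]]
```

>>> move_arm([
  [0,0,0,10,0.8,20,70],
  [0,0,0,14.5,0.8,45,70],
  [0,0,0,14.5,0.8,60,70],
  [0,0,0,14.5,0.8,60,70],
  [0,0,0,14.5,0.8,60,70],
])

```text
t: 27.62
tcp_pos: [0.5258, 0.1328, 0.1789]
eef_rot: [-2.117, -2.319, 0.008]
force: [0.7, 0.8, 1.1]
finger_gap: 0.697
```

```bash
python3 -c "
from vf import *
s,im=snap('wrist','w31'); print(s['tcp_pos'],s['eef_rot'],W2V(s['tcp_pos'][None]),s['force'])
got(V2W([[36,-.5,0]])[0][:2].tolist()+[.12],95,0)
"
```

```text
[0.5258 0.1328 0.1789] [-2.1168 -2.3191  0.0084] [[ 36.1456  -0.3473 158.9267]] [0.6537 0.7759 1.1149]
turn [-0.16  0.1   0.17] shift [ 0.3 -0.6 60. ] t 27.6667 tcp [0.5267 0.1326 0.18  ] f [-0.1  0.  -0.2]
```

View pics/w31.png

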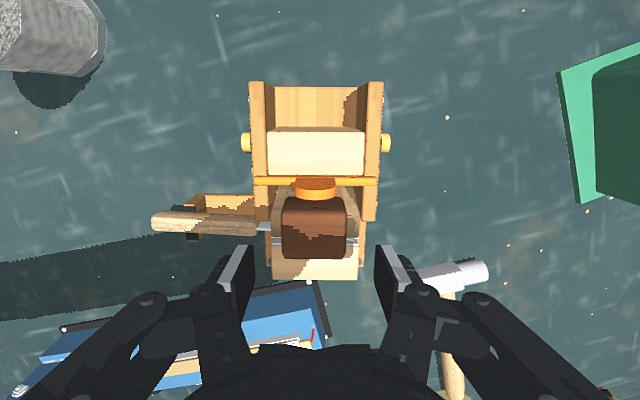

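>>> move_arm([
  [0,0,0,0,-0.4,25,70],
  [0,0,0,0,-0.4,45,70],
  [0,0,0,0,-0.4,58,70],
  [0,0,0,0,-0.4,58,70],
  [0,0,0,0,-0.4,58,0],
], squeeze=100)

```text
t: 28.08
tcp_pos: [0.5267, 0.1318, 0.1227]
eef_rot: [-2.121, -2.317, 0.003]
force: [-0.1, -0.8, 0.7]
finger_gap: 0.575
```

>>> move_arm([
  [0,0,0,0,0,0,0],
  [0,0,0,0,0,0,0],
  [0,0,0,0,0,0,0],
  [0,0,0,0,0,0,0],
])

```text
t: 28.42
tcp_pos: [0.527, 0.1318, 0.1235]
eef_rot: [2.121, 2.317, -0.0]
force: [-1.1, -0.5, 6.2]
finger_gap: 0.449
```

```bash
python3 -c "
from vf import *
s,im=snap('wrist','w32'); print(s['tcp_pos'],s['eef_rot'],W2V(s['tcp_pos'][None]),s['force'],s['wrist_torque'],s['finger_gap'])
"
```

```text
[0.527  0.1318 0.1235] [ 2.1211  2.3174 -0.0004] [[ 35.0502  -1.4927 103.5292]] [-1.1137 -0.5138  6.249 ] [-0.0262  0.3907 -0.0119] 0.4493749832536812
```

View pics/w32.png

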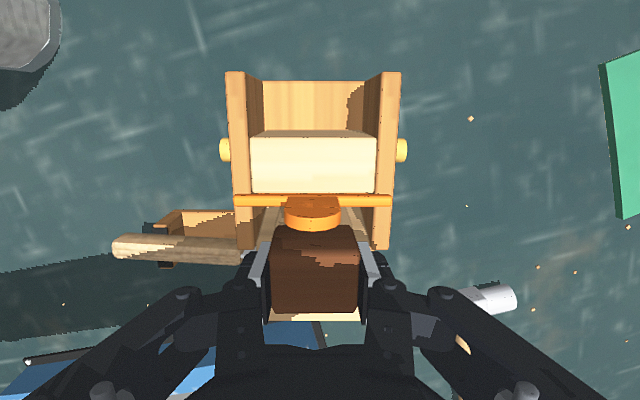

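>>> move_arm([
  [0,0,0,0,0,0.5,0],
  [0,0,0,0,0,1,0],
  [0,0,0,0,0,1,0],
])

```text
t: 28.72
tcp_pos: [0.5272, 0.1319, 0.123]
eef_rot: [-2.121, -2.317, -0.0]
force: [-3.0, 0.1, 10.8]
finger_gap: 0.445
```

```bash
python3 -c "
from vf import *
s=bot.state(); print(s['tcp_pos'],W2V(s['tcp_pos'][None]),s['force'],s['wrist_torque'])
"
```

```text
[0.5272 0.1319 0.123 ] [[ 35.085   -1.6453 103.0389]] [-3.0422  0.087  10.769 ] [-0.1129  0.6963  0.0539]
```

>>> move_arm([
  [0,0,0,0,0,0.5,0],
  [0,0,0,0,0,1,0],
  [0,0,0,0,0,1,0],
])

```text
t: 28.97
tcp_pos: [0.5273, 0.1319, 0.1227]
eef_rot: [-2.121, -2.317, -0.001]
force: [-3.7, -1.2, 15.9]
finger_gap: 0.452
```

```bash
python3 -c "
from vf import *
s,im=snap('wrist','w33'); print(s['tcp_pos'],W2V(s['tcp_pos'][None]),s['force'],s['wrist_torque'])
s2,im=snap('side','s33')
cv2.imwrite('pics/s33z.png',cv2.resize(im[110:210,260:380,::-1],None,fx=6,fy=6,interpolation=cv2.INTER_CUBIC))
"
```

```text
[0.5273 0.1319 0.1227] [[ 35.1159  -1.7717 102.6636]] [-3.6516 -1.1536 15.9316] [-0.241   1.0662 -0.0317]
```

View pics/s33z.png

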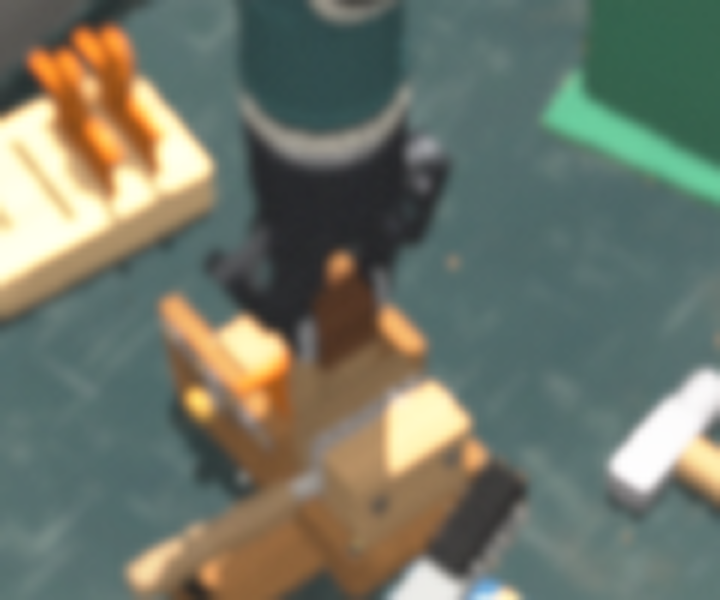

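```bash
python3 -c "
import cv2
im=cv2.imread('pics/w30.png'); a=cv2.resize(im[175:240,265:365],None,fx=7,fy=7,interpolation=cv2.INTER_NEAREST); cv2.imwrite('pics/w30y.png',a)
im=cv2.imread('pics/w33.png'); a=cv2.resize(im[180:340,225:405],None,fx=4,fy=3.6,interpolation=cv2.INTER_NEAREST); cv2.imwrite('pics/w33y.png',a)
"
```

```text
(no output)
```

View pics/w30y.png

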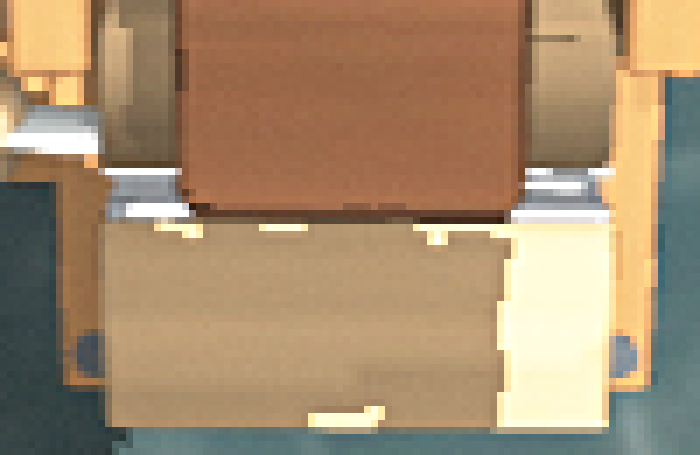

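View pics/w33y.png

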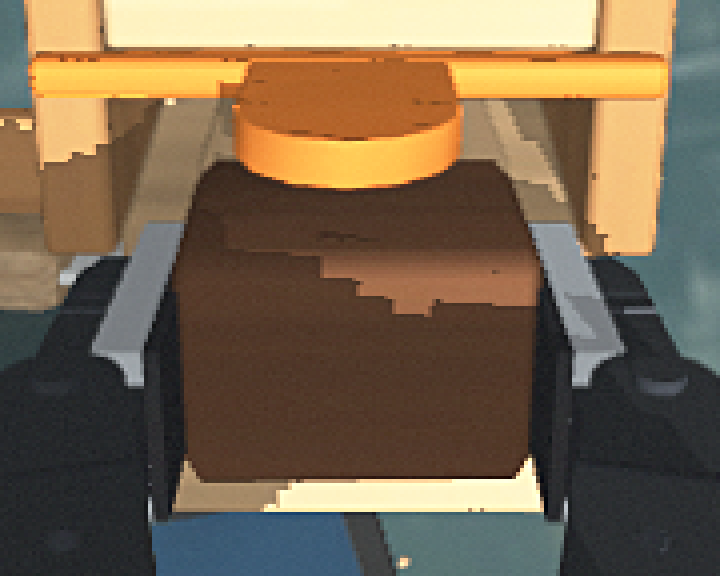

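>>> move_arm([
  [0,0,0,0,0,0.3,0],
  [0,0,0,0,0,0.3,0],
  [0,0,0,0,0,0.3,0],
  [0,0,0,0,0,0.3,0],
  [0,0,0,0,0,0.3,0],
])

```text
t: 29.48
tcp_pos: [0.5273, 0.1319, 0.1226]
eef_rot: [-2.121, -2.317, -0.001]
force: [-5.0, -0.7, 18.0]
finger_gap: 0.449
```

```bash
python3 -c "
from wf import *
s,im=snap('wrist','w34'); print(s['tcp_pos'],s['eef_rot'],W2V(s['tcp_pos'][None]),s['force'],s['wrist_torque'])
s,im=snap('top','t34')
cv2.imwrite('pics/t34z.png',cv2.resize(im[130:240,220:330,::-1],None,fx=5,fy=5,interpolation=cv2.INTER_CUBIC))
"
```

```text
[0.5273 0.1319 0.1226] [-2.1211 -2.3171 -0.0009] [[ 35.1035  -1.7691 102.645 ]] [-5.0101 -0.7019 17.9506] [-0.3067  1.2662 -0.0656]
```

View pics/t34z.png

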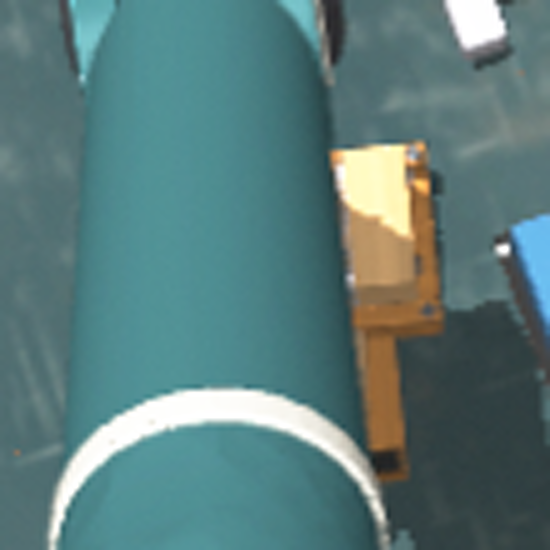

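>>> move_arm([
  [0,0,0,0,0,-0.2,0],
  [0,0,0,0,0,-0.2,0],
  [0,0,0,0,0,-0.2,0],
  [0,0,0,0,0,-0.2,0],
])

```text
t: 29.92
tcp_pos: [0.5273, 0.1319, 0.1226]
eef_rot: [-2.121, -2.317, -0.001]
force: [-3.8, -0.3, 15.8]
finger_gap: 0.449
```

```bash
python3 -c "
from wf import *
s=bot.state(); print(s['t'],W2V(s['tcp_pos'][None]),s['force'],s['wrist_torque'],s['finger_gap'])
s,im=snap('side','s35')
cv2.imwrite('pics/s35z.png',cv2.resize(im[100:260,190:420,::-1],None,fx=3.4,fy=3.4,interpolation=cv2.INTER_CUBIC))
"
```

```text
29.9167 [[ 35.0992  -1.7785 102.6464]] [-3.796  -0.3132 15.841 ] [-0.2715  1.1203  0.0246] 0.449369978046633
```

View pics/s35z.png

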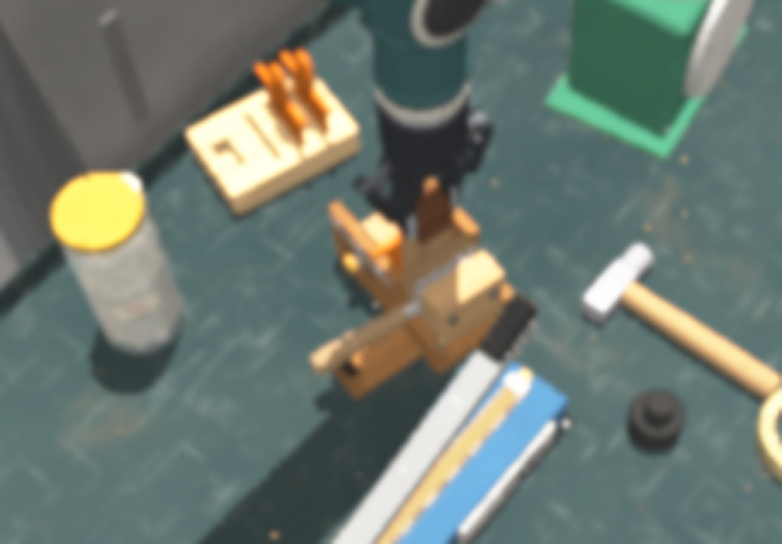

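```bash
python3 - <<'E'
from vf import *
s={'tcp_pos':np.array([0.5265,0.1175,0.2387]),'eef_rot':np.array([-2.1195,-2.3165,0.0078])}
Z=lambda x,y:(265+x/7,175+y/7)
print(W2V(onz('wrist',[Z(140,168),Z(140,222),Z(560,168),Z(560,222),Z(560,178),Z(140,205),Z(140,430)],.086,s))[:,0])
E
```

```text
[  6.193   -1.9472   6.3659  -1.7653   4.8695   0.6289 -34.5311]
```

```bash
python3 -c "
from h import *
s=bot.state(); print(s['t'],s['force']); print(ticket.hand_in())"
```

```text
29.9667 [-4.5171 -1.5438 15.5369]
the job is handed in; nothing more can be done
None
```

The job is handed in at about 30 s, with the arm still holding the wedge by its head and pressing it down at about 16 N.

**What I did:** The scraper's blade is in the slot with its handle over the rest, and I let go of it. One packer hangs against the stop, because the stop measured about 24.7 mm. The wedge is between the packer and the sliding jaw, sloping face to the jaw.

**What went wrong on the way:** On the first lowering, the wedge tip hit the packer's tab. The wrist force read about 65 N, and the wedge turned by roughly 30° in the grip. I tilted the tool, set the wedge upright in the gap, let go and took the head again straight. Earlier, the wrist came up against its last-joint limit while I was turning the packer, so I turned it the other way round.

**Last checks:**
- **Wedge:** The push rose from 6 to 18 N while the wedge sank under 1 mm, so it feels tight. I then eased it back to about 16 N. The tip is roughly 25 mm (±4) above the channel floor, against about 21 mm predicted.
- **Jaw:** It closed from about 6.9 mm to about 3.4 mm, measured before the final press. That last figure is wider than the 2 mm blade, and the hand hid the slot afterwards, so I take the blade to be gripped from the force, not from seeing it.
- **Scene:** In the last side picture the scraper, packer, spice jar and iron weight look in place. That view is too coarse to confirm the handle's exact contact with the rest.

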